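# Find and mark a beam's balance point

## Task

Slide the weighted beam along on the stand's narrow edge until it balances level on that edge by itself, untouched. Then take the marking rider from its sloping holder and set it upright astride the beam, fully down and right above the edge, so that it marks the balance point, and leave the beam balanced level. Do not disturb the four things lying around.

Things in the scene. Friction and masses are not known exactly. Their poses are not given: they have to be found in the camera images.
- edge (a point): middle of the flat top (10 mm wide) of the stand's steel edge, 75 mm above the worktop; y runs along the beam, x along the edge (50 mm long), z up. The beam slides along y on it with friction, and balances only while its centre of mass is above that top; it may rock for up to 5 s before it rests
- stand: fixed balance stand, origin under the edge, same axes; base 70 (x) by 150 (y) by 10 mm. Forks at y = +-48 to +-58 mm: their floor, 3.5 mm below the edge's top, stops the beam's tilt at about 0.066 rad; their cheeks (inner faces x = +-12, outer +-18 mm, tops 6 mm above the edge) keep it in line
- beam_mid (a point): centre of the loose straight aluminium beam, 20 mm wide (x), 200 long (y), 14 high (z), 0.14 kg, fine cross lines on top. It lies on the edge along the stand's y. At first its weighted +y end is down: its centre of mass is 12 to 50 mm to the +y side of the edge, so it must slide towards -y. Level on the edge, its centre is 7 mm above the edge's top
- beam: the same beam; origin at the centre of its underside
- weight_mid (a point): centre of the steel weight held tight on top of the beam near its +y end: 20 mm wide (x), 36 mm long (y), 22 mm high; 0.07 to 0.13 kg (not known exactly). It moves with the beam
- rider_grip (a point): middle of the grip tab of the loose grey marking rider: tab 16 mm (x) by 20 mm (y, the way to grip it), from 25 mm below to 23 mm above this point along z. Below it a saddle 16 (x) by 36 (y) by 8 mm with two legs, 9 mm deep and 26 mm apart, to straddle the beam; the slot runs along x. At first its z axis leans 35 degrees from vertical, to its own -x side
- rider_slot (a point): middle of the ceiling of the rider's slot, 33 mm below the grip point along its z, same axes; it lies on the beam's top (7 mm above the beam's centre) when the rider is fully down
- rider: the same rider, 65 mm high over all, 0.045 kg; origin at the ceiling of its slot
- holder: fixed holder, base 100 (x) by 70 (y) by 8 mm, origin on the worktop, 55 mm under the rider's slot. Its rail, 20 mm wide, slopes down at 35 degrees towards -x and carries the rider; a backrest 12 mm wide (y) touches the rider's lower (-x) face and reaches 37 mm above the rail. The rider lifts off along its own z
- pipette_stand: the room's fixed pipette stand, about 60 by 65 mm, 0.24 m tall, to the right of the balance stand: the arm must stay clear of it
- tip_box: the blue pipette tip box, 96x129x110 mm, to the left of the holder; bystander
- reservoir: the white trough, 46x106x26 mm; bystander
- marker: the black-capped marker pen, 11x132 mm, lying near the robot; bystander
- petri: the round dish, 91 mm across and 16 mm high; bystander
There are look-alikes about, which are no part of the job. What is shaped like the stand but red is not meant.

How it is judged:
By the outcome, as a careful person would: the job done as asked, in the order asked, and still so for the second after the job is handed in, with the robot touching nothing.
It also fails if it takes over 72 s, if anything falls off the work surface, if the arm or the gripper's body presses on something with over 40 N, if the wrist force passes 120 N, or if a joint passes its speed limit or range.

## Robot

A 6-joint arm with a two-finger parallel gripper is mounted at the origin on a cart in front of the work surface, level with it; the furniture and walls round the work are solid. World frame = base frame: x ahead of the robot, y to its left, z up, the work surface at z = 0. Lengths are in m, angles in rad, forces in N, time in s.
With the tool pointing down it reaches from about 0.35 to 0.775 m from the base axis. Payload 7.3 kg.
Tool frame: the origin (TCP) lies on the centre line of the jaws, within the pads' length; the fingertips stand ahead of it and the grasp point (between the pads) lies 11 mm behind it (robot.nose_length is the z of the fingertips in the tool frame, in m); z points along the fingers, y is the line along which they close (so a half turn about z gives the same grasp; the last joint's range is limited). The gripper opens to 92 mm and grips with 3 to 60 N. Pads are 19 mm wide; open, the fingers measure 130 mm over their backs; the gripper's body (75 mm by 190 mm) begins 47 mm behind the grasp point.
Start: joints at [1.144, 0.342, 1.524, -0, 1.275, -0.146], TCP at [0.145, 0.504, 0.212] pointing down, gripper open.
Joint ranges: [-2.53, 2.53], [-0.77, 2.02], [0.04, 2.7], [-1, 4.14], [0.28, 2.66], [-3.11, 3.11]. Speed limits (rad/s): [2.57, 2.57, 3.14, 3.14, 3.14, 3.14].

## Interface

Orientations are given as [roll, pitch, yaw] about the fixed x, y, z axes, in that order (R = Rz(yaw) Ry(pitch) Rx(roll)).
In Python, from cell import robot, cams gives the robot as it stands. The module is installed in compiled form; this text tells all that it offers.
- The arm moves only by the tool carry_out, never from a script. Its argument "deltas" is a list of rows, each a list of 7 numbers: the shift along the tool's x, y, z in cm, then the turn, a rotation vector about the tool's x, y, z in rad, then the opening, from 0 (shut) to 1 (fully open). A call has exactly 8 rows; each row shifts and turns the commanded pose from where the row before left it, along the tool's axes as they then stand; what a row does not reach is not made up. A row lasts 1/12 s, in which the tool goes at most 41.7 mm and 7.16 degrees, less where a joint would pass 70% of its speed; a pose out of reach is approached as far as the arm can. A call is refused whole if a number of a shift passes 4.17 or a number of a turn 0.125, either way. A call with a gripper value outside its range is refused whole. The fingers move at their own pace and stop on an object; "force" is the grip in N (left out, the last holds). Time passes only in rows, so rows that do not move let the fingers close, or fill a call up. It gives the time, the measured TCP pose, the force, the opening and the grip force at its end, in the units of the state.
- robot.observe(): the state, without advancing time (a new reading comes with each control period).
- cams.read_camera(name): name is "side" or "top"; returns a dict with "image" (400x640x3 uint8, blue, green, red), "depth" (400x640 float32, m along the optical axis (not along the pixel's ray), 0 where there is no reading), "fx", "fy", "cx", "cy" (pixels), "world_to_cam" (4x4, takes a point from world to camera coordinates). Camera axes: x right, y up, looking along -z (the intrinsics and any distortion apply to the point x, -y, -z); pixel columns grow to the right and rows downward; lengths in m; the calibration is good to about 2 mm. A picture is of the moment at which its call begins.
- robot.hand_in(): hands the job in; it is judged then, once.
The state is a dict: "time": time; "qpos": joint angles; "qvel": joint speeds; "joint_efforts": joint torques, N m; "tool_pos": TCP position; "tool_rot": TCP orientation; "contact_force": force on the tool from outside, world axes, zero at the start; "torque": the same for the moment, N m; "opening": finger opening in m; "grip_force": force on a finger pad.
Only numpy, scipy, OpenCV 4.12 (cv2) and the standard library are available. Lean on these libraries where they do the work, as an engineer would, in place of code of your own. Each camera call takes 0.05 s, during which the arm holds its last target. There are 200 camera calls.

## Working session

There is one attempt and no reset: what is moved stays moved. The work goes in short steps, Python scripts to look and compute and a tool call to move; the robot and the scene stay as the last step left them, time stands still between calls to the robot, and variables do not carry over. Pictures are saved under pics/ and viewed, at most 10 in all, crops included, and the job is handed in when it is done.

Besides the shell and the picture viewer there is one more tool, called after ">>>" as name(argument=value, ...) on one line, values as JSON. carry_out: Moves the arm, as the interface text tells. Its arguments: {"type":"object","properties":{"deltas":{"type":"array","items":{"type":"array","items":{"type":"number"}}},"force":{"type":"number"}},"required":["deltas"]}

```bash
mkdir -p pics; cat > h.py <<'E'
import numpy as np, cv2
from cell import robot, cams
def ray(c,u,v):
    W=np.linalg.inv(c["world_to_cam"]); d=np.array([(u-c["cx"])/c["fx"],-(v-c["cy"])/c["fy"],-1.])
    return W[:3,3],W[:3,:3]@d
def onz(c,u,v,z):
    o,d=ray(c,u,v); return o+d*(z-o[2])/d[2]
def dep(c,u,v):
    o,d=ray(c,u,v); return o+d*float(c["depth"][int(v),int(u)])
def cloud(c):
    v,u=np.mgrid[:400,:640]; W=np.linalg.inv(c["world_to_cam"])
    d=np.stack([(u-c["cx"])/c["fx"],-(v-c["cy"])/c["fy"],-np.ones_like(u)],-1)
    return W[:3,3]+(d@W[:3,:3].T)*c["depth"][...,None]
def proj(c,p):
    q=c["world_to_cam"]@np.append(p,1); return c["cx"]-c["fx"]*q[0]/q[2], c["cy"]+c["fy"]*q[1]/q[2]
E
python3 - <<'E'
from h import *
for n in("side","top"):
    c=cams.read_camera(n); cv2.imwrite(f"pics/{n}0.png",c["image"]); print(n,c["fx"],c["cx"],c["cy"],c["world_to_cam"].round(3).tolist(),[k for k in c])
s=robot.observe();print(s["tool_pos"],s["tool_rot"],s["opening"],robot.nose_length)
E
```

```text
side 506.33786193171727 311.679333060053 205.25609224696754 [[0.822, -0.569, -0.006, -0.392], [0.294, 0.415, 0.861, -0.248], [-0.487, -0.71, 0.509, -1.105], [0.0, 0.0, 0.0, 1.0]] ['image', 'depth', 'fx', 'fy', 'cx', 'cy', 'world_to_cam']
top 418.55486313660003 328.7957835711486 201.9257717383922 [[-0.005, -1.0, -0.0, 0.061], [0.997, -0.005, 0.075, -0.527], [-0.075, -0.0, 0.997, -1.182], [0.0, 0.0, 0.0, 1.0]] ['image', 'depth', 'fx', 'fy', 'cx', 'cy', 'world_to_cam']
[0.14533706 0.50410728 0.21091362] [-3.14027224e+00 -1.97680064e-04  2.86075753e+00] 0.09178247205187753 0.008
```

View pics/side0.png

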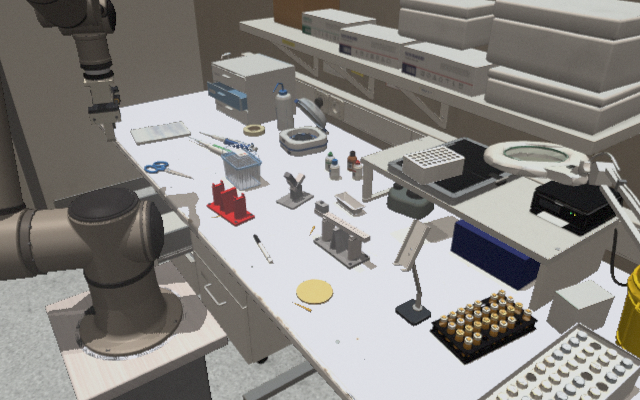

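View pics/top0.png

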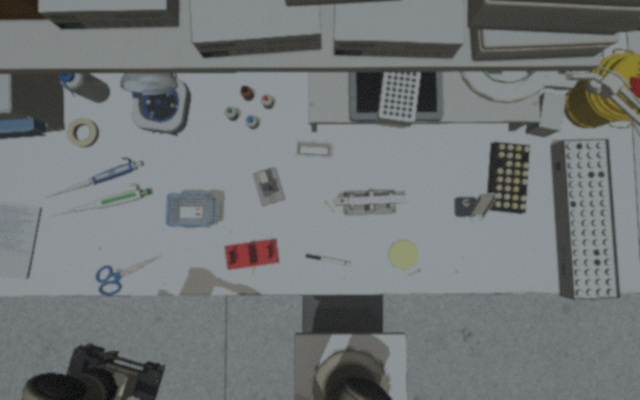

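The stand with the beam is at top (370,200) and side (341,240). The holder with the rider is at top (268,186) and side (295,187). Red decoy at top (252,253); weight at the beam's left end, top (347,195). Now a close look at both.

```bash
python3 - <<'E'
from h import *
a=cams.read_camera("side");b=cams.read_camera("top")
np.savez("c0.npz",sc=cloud(a),tc=cloud(b),si=a["image"],ti=b["image"])
A=cv2.resize(a["image"][160:275,265:385],None,fx=5,fy=5,interpolation=2)
B=cv2.resize(b["image"][160:225,245:410],None,fx=4.8,fy=4.8,interpolation=2)
cv2.imwrite("pics/sc0.png",A);cv2.imwrite("pics/tc0.png",B)
np.set_printoptions(linewidth=250,suppress=True)
tc=cloud(b)
print("top z mm");print((tc[188:216:1,332:410:3,2]*1000).round().astype(int))
print("y along row 198",tc[198,332:410:3,1].round(3))
print((tc[164:208:2,250:288:2,2]*1000).round().astype(int))
E
```

```text
top z mm
[[  -3    0    1   -2    0   -1    3    0   -3    2   -2    0    2    4    0   -1    3    1    1   -1    0   -1    0   -3    7    2]
 [   2    3    0   -2    0    0   -3   -1    0    1   -4    2   -2    2    0    5    5    9   13   14   13    0    5    0    4    1]
 [   2   -1    1    0   -2    2    2    4    5   11    7   11    8    8   15   12   12   12   11   14   12    3   -1    3   -1    0]
 [  -6    4    5    2    8   15    9   12   11   12   11   15   10   80   12   11   12   11   13   13   11    2   -1    2    0    3]
 [   4    0    0    0   11    7   12   11   12   11   11   11   62   73   11   11    9   15    8    7   16    5   -4    1    2    3]
 [   1   -3    2    0   14   12   11   12   14   13   11   33   66   80   11   14   16    9    7   82   80    1    2    1    0   -1]
 [   1    2    6    3   11   10   76   70   13   11   14   35   62   77    9   12   11   10   34   81   79    0   -2    2    2   96]
 [   4    2    2    7   10   10   83   82    9    8   12   29   60   77   11    9   12   92   93   93   94   93   93   95   94   95]
 [   1    3    4    4   12 
[... 4290 characters left out ...]
10   -1    0]
 [   1    0   -6    2    7    8    8  102  101  101  101    9   10   10    9   10    8    0    2]
 [   1    7    0    2    0   10   12   96    9   11    9   10    8   12    9    6   11   -2    0]
 [  -2   -5   -1   -1   -1    9   11    8   11   12    8    8   11   11    8    4   13   10   -1]
 [  -1    1    2    1    2    6    8    6   12    9    9   12    7   12    4    6    0   -1    3]
 [   0   -1    5    0   -1    0    9   10   10    9    6    7    1   -1    4    0    0   -2    2]
 [   2   -1   -2    3    2    7    9    9    5    1    2    3   -2    8   -2    6    3   -3    5]
 [   2    2    4    6    0   -1    2    0    0    1    6    2   -1    4   -4   -1    1    6   -1]]
```

View pics/sc0.png

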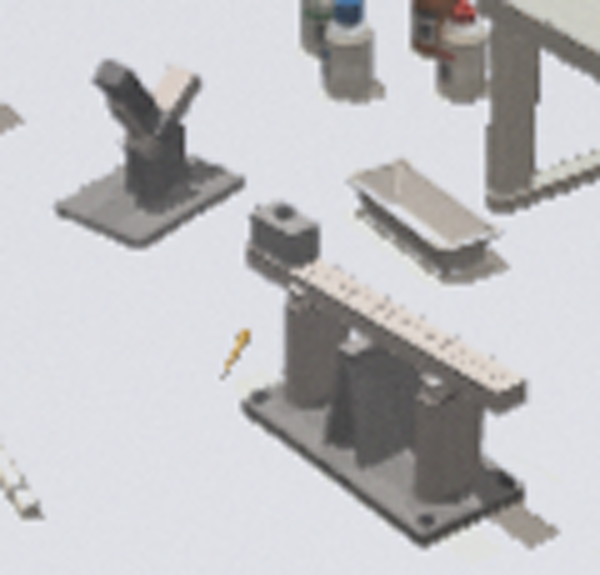

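View pics/tc0.png

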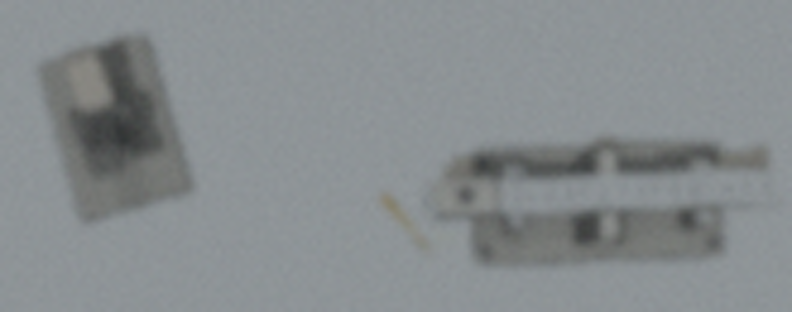

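The side crop shows the rider leaning towards the robot on the holder at crop (130,90), with the light rail to its right. The weight is at the beam's +y end, crop (283,235). The top crop shows the stand base at (475–722,145–262) and the holder base corners at (40,65), (145,35), (192,187), (85,220).

```bash
cat > m.py <<'E'
from h import *
np.set_printoptions(linewidth=200,suppress=True,precision=4)
def rect(P):
    (c,s,a)=cv2.minAreaRect((P[:,:2]*1000).astype(np.float32)); return np.array(c),np.array(s),a
def beam(tc):
    # beam top: points z 80..100 in the stand region, excl. weight
    Q=tc.reshape(-1,3); m=(Q[:,2]>.08)&(Q[:,2]<.1025)&(Q[:,0]>.48)&(Q[:,0]<.6)&(Q[:,1]<.0)&(Q[:,1]>-.22)
    return Q[m]
E
python3 - <<'E'
from m import *
d=np.load("c0.npz"); 
for k in("tc","sc"):
    Q=d[k].reshape(-1,3)
    box=lambda x0,x1,y0,y1,z0,z1:Q[(Q[:,0]>x0)&(Q[:,0]<x1)&(Q[:,1]>y0)&(Q[:,1]<y1)&(Q[:,2]>z0)&(Q[:,2]<z1)]
    for nm,B,zz in(("stand",(.44,.62,-.15,.05),(.006,.016)),("holder",(.45,.66,.13,.30),(.005,.014))):
        P=box(*B,*zz)
        # drop sparse outliers
        from scipy.spatial import cKDTree
        n=np.array([len(i) for i in cKDTree(P[:,:2]).query_ball_point(P[:,:2],.006)]); P=P[n>5]
        print(k,nm,len(P),*rect(P))
    W=box(.48,.6,.0,.08,.102,.115); print("weight",len(W),W.mean(0),W.min(0),W.max(0),*rect(W))
    T=box(.45,.66,.13,.30,.09,.115); print("tab",len(T),T.mean(0))
    E=box(.48,.6,-.09,-.03,.068,.08); print("edge?",len(E),E.mean(0))
    Bm=beam(d[k]); print("beam",len(Bm),Bm.min(0),Bm.max(0),np.polyfit(Bm[:,1],Bm[:,2],1),np.polyfit(Bm[:,1],Bm[:,0],1))
E
```

```text
tc stand 623 [528.6741 -57.4256] [ 69.5538 150.0047] 2.0908710956573486
tc holder 500 [575.9793 234.2339] [99.0155 70.0418] 16.12310218811035
weight 98 [0.5257 0.024  0.1073] [0.5172 0.0067 0.1025] [0.5365 0.0416 0.114 ] [526.9476  24.165 ] [34.7866 19.2772] 89.68755340576172
tab 66 [0.5503 0.2263 0.0999]
edge? 40 [ 0.5274 -0.0577  0.0758]
beam 449 [ 0.5108 -0.1529  0.0802] [ 0.5492 -0.002   0.099 ] [-0.0626  0.086 ] [-0.0342  0.5266]
sc stand 508 [524.0184 -62.8399] [ 71.3898 148.6287] 0.40184149146080017
sc holder 123 [570.1288 227.9451] [88.4904 65.4606] 18.79636573791504
weight 63 [0.5204 0.0178 0.1058] [0.5109 0.0009 0.1021] [0.5328 0.0403 0.112 ] [522.0545  20.7866] [38.9444 21.24  ] 87.05609130859375
tab 41 [0.5439 0.2205 0.0981]
edge? 57 [ 0.5112 -0.0599  0.0743]
beam 420 [ 0.5056 -0.1597  0.0801] [ 0.5385 -0.0003  0.0978] [-0.0417  0.0849] [-0.0348  0.5201]
```

```bash
cat > p.py <<'E'
from m import *
from scipy.spatial.transform import Rotation as Ro, Slerp
def down(yaw): return Ro.from_euler("xyz",[np.pi,0,yaw])
def plan(pos,R,n,g,start=None):
    """n rows straight to pos,R; prints rounded rows, padded to calls of 8"""
    s=robot.observe(); p,r=(np.array(s["tool_pos"]),Ro.from_euler("xyz",s["tool_rot"])) if start is None else start
    pos=np.array(pos,float); rv=(r.inv()*R).as_rotvec(); p0,r0=p.copy(),r; rows=[]
    for i in range(1,n+1):
        f=i/n; tp=p0+(pos-p0)*f; tr=r0*Ro.from_rotvec(rv*f)
        d=np.round(r.inv().apply(tp-p)*100,2); w=np.round((r.inv()*tr).as_rotvec(),3)
        rows.append([*(d+0.),*(w+0.),g]); p=p+r.apply(d/100); r=r*Ro.from_rotvec(w)
    for k,x in enumerate(rows): print(([float(round(v,3)) for v in x]),end=",\n" if k%8!=7 else "\n--\n")
    m=np.abs(np.array(rows)).max(0); print("\nmax",m.round(3)); return p,r
ED=np.array([.5287,-.0574]); TH=.036; EX=np.array([np.cos(TH),np.sin(TH)]); EY=np.array([-np.sin(TH),np.cos(TH)])
def st(y,z,x=0): return np.array([*(ED+EX*x+EY*y),z])
E
python3 - <<'E'
from p import *
a=plan(st(.132,.19),down(1.607),16,0)
plan(st(.132,.085),down(1.607),4,0,a)
E
```

```text
[-3.02, -1.92, 0.13, 0.0, 0.0, 0.078, 0.0],
[-3.16, -1.69, 0.14, 0.0, 0.0, 0.079, 0.0],
[-3.28, -1.43, 0.13, 0.0, 0.0, 0.078, 0.0],
[-3.38, -1.17, 0.13, 0.0, 0.0, 0.078, 0.0],
[-3.46, -0.9, 0.14, 0.0, 0.0, 0.079, 0.0],
[-3.53, -0.62, 0.13, 0.0, 0.0, 0.078, 0.0],
[-3.56, -0.35, 0.13, 0.0, 0.0, 0.079, 0.0],
[-3.58, -0.07, 0.14, 0.0, 0.0, 0.078, 0.0]
--
[-3.57, 0.21, 0.13, 0.0, 0.0, 0.078, 0.0],
[-3.55, 0.49, 0.13, 0.0, 0.0, 0.079, 0.0],
[-3.49, 0.77, 0.14, 0.0, 0.001, 0.078, 0.0],
[-3.43, 1.04, 0.13, -0.001, 0.0, 0.078, 0.0],
[-3.33, 1.3, 0.13, 0.0, 0.0, 0.079, 0.0],
[-3.23, 1.56, 0.13, 0.0, 0.0, 0.078, 0.0],
[-3.09, 1.81, 0.13, 0.0, 0.0, 0.078, 0.0],
[-2.94, 2.04, 0.13, 0.0, 0.0, 0.079, 0.0]
--

max [3.58  2.04  0.14  0.001 0.001 0.079 0.   ]
[0.0, 0.0, 2.63, 0.0, 0.0, 0.0, 0.0],
[0.0, 0.0, 2.62, 0.0, 0.0, 0.0, 0.0],
[0.0, 0.0, 2.63, 0.0, 0.0, 0.0, 0.0],
[0.0, 0.0, 2.62, 0.0, 0.0, 0.0, 0.0],

max [0.   0.   2.63 0.   0.   0.   0.  ]
```

>>> carry_out(deltas=[[-3.0,-1.9,0.13,0,0,0.078,0],[-3.2,-1.7,0.13,0,0,0.078,0],[-3.3,-1.4,0.13,0,0,0.078,0],[-3.4,-1.2,0.13,0,0,0.078,0],[-3.5,-0.9,0.13,0,0,0.078,0],[-3.5,-0.6,0.13,0,0,0.078,0],[-3.6,-0.35,0.13,0,0,0.078,0],[-3.6,-0.1,0.13,0,0,0.078,0]])

```text
time: 0.87
tool_pos: [0.3368, 0.2877, 0.2011]
tool_rot: [3.141, -0.0, 2.233]
contact_force: [0.8, -0.8, -0.4]
opening: 0.0432
grip_force: 0.0
```

>>> carry_out(deltas=[[-3.6,0.2,0.13,0,0,0.078,0],[-3.5,0.5,0.13,0,0,0.078,0],[-3.5,0.8,0.13,0,0,0.078,0],[-3.4,1.0,0.13,0,0,0.078,0],[-3.3,1.3,0.13,0,0,0.078,0],[-3.2,1.6,0.13,0,0,0.078,0],[-3.1,1.8,0.13,0,0,0.078,0],[-2.9,2.0,0.13,0,0,0.078,0]])

```text
time: 1.53
tool_pos: [0.5265, 0.0747, 0.1905]
tool_rot: [-3.141, -0.0, 1.609]
contact_force: [0.9, 0.7, 0.4]
opening: 0.0004
grip_force: 0.0
```

```bash
python3 - <<'E'
from p import *
s=robot.observe();print(s["time"],s["tool_pos"],s["tool_rot"],s["opening"],s["qpos"])
plan(st(.132,.085),down(1.607),6,0)
c=cams.read_camera("side");cv2.imwrite("pics/s1.png",cv2.resize(c["image"][120:290,250:420],None,fx=3.5,fy=3.5))
# expected fingertip pixel
print([np.subtract(proj(c,np.array(s["tool_pos"])+[0,0,-.008]),[250,120])*3.5])
E
```

```text
1.5333 [0.5265 0.0747 0.1905] [-3.1414 -0.0002  1.6086] 0.00044489614567013136 [-0.0034  0.3721  1.5393  0.0002  1.2303 -0.0412]
[0.0, -0.04, 1.76, 0.0, 0.0, 0.0, 0.0],
[0.0, -0.04, 1.76, 0.0, 0.0, 0.001, 0.0],
[0.0, -0.05, 1.76, 0.0, 0.0, 0.0, 0.0],
[0.0, -0.04, 1.75, 0.0, 0.0, 0.0, 0.0],
[-0.01, -0.04, 1.76, 0.0, 0.0, 0.0, 0.0],
[0.0, -0.04, 1.76, 0.0, 0.0, 0.001, 0.0],

max [0.01  0.05  1.76  0.    0.    0.001 0.   ]
[array([212.5321, 171.0118])]
```

View pics/s1.png

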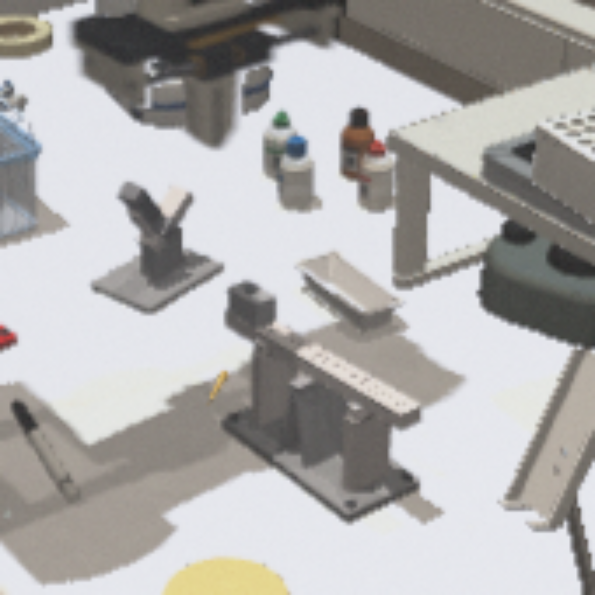

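The side view shows the closed fingertip at crop (213,147), while the calibration predicts (212,171). I'll check this offset against depth.

```bash
python3 - <<'E'
from p import *
c=cams.read_camera("side");b=cams.read_camera("top");s=robot.observe();print(s["tool_pos"],c["fx"],c["fy"],b["fx"],b["fy"])
P=cloud(c); 
for v in range(152,172,2): print(v,P[v,304:320:3].round(3).tolist())
Q=P.reshape(-1,3);m=(np.abs(Q[:,0]-.527)<.06)&(np.abs(Q[:,1]-.075)<.05)&(Q[:,2]>.14)&(Q[:,2]<.3);q=Q[m];print(len(q),q[q[:,2].argsort()][:12].round(3).tolist())
E
```

```text
[0.5265 0.0745 0.1899] 506.33786193171727 506.33786193171727 418.55486313660003 418.55486313660003
152 [[0.768, 0.47, 0.019], [0.511, 0.069, 0.237], [0.512, 0.055, 0.242], [0.522, 0.058, 0.238], [0.533, 0.059, 0.235], [0.543, 0.061, 0.231]]
154 [[0.769, 0.471, 0.011], [0.513, 0.071, 0.23], [0.512, 0.056, 0.236], [0.523, 0.058, 0.232], [0.533, 0.06, 0.229], [0.541, 0.058, 0.228]]
156 [[0.773, 0.477, -0.001], [0.515, 0.074, 0.223], [0.513, 0.057, 0.23], [0.523, 0.059, 0.226], [0.533, 0.06, 0.223], [0.541, 0.057, 0.222]]
158 [[0.764, 0.464, -0.001], [0.512, 0.07, 0.22], [0.512, 0.056, 0.225], [0.522, 0.058, 0.221], [0.533, 0.06, 0.217], [0.542, 0.06, 0.215]]
160 [[0.757, 0.453, -0.003], [0.767, 0.449, -0.004], [0.515, 0.06, 0.217], [0.523, 0.059, 0.215], [0.53, 0.056, 0.214], [0.797, 0.418, -0.0]]
162 [[0.747, 0.439, -0.002], [0.753, 0.429, 0.0], [0.758, 0.418, 0.003], [0.523, 0.058, 0.21], [0.531, 0.058, 0.208], [0.787, 0.403, 0.001]]
164 [[0.737, 0.424, -0.001], [0.745, 0.417, -0.001], [0.748, 0.402, 0.005], [0.762, 0.404, -0.0], [0.769, 0.397, 0.0], [0.78, 0.393, -0.001]]
166 [[0.731, 0.415, -0.003], [0.733, 0.399, 0.002], [0.743, 0.396, 0.0], [0.75, 0.387, 0.002], [0.764, 0.39, -0.003], [0.771, 0.381, -0.002]]
168 [[0.716, 0.393, 0.002], [0.73, 0.394, -0.002], [0.734, 0.382, 0.001], [0.744, 0.379, -0.0], [0.756, 0.378, -0.003], [0.763, 0.369, -0.002]]
170 [[0.705, 0.377, 0.004], [0.716, 0.374, 0.002], [0.726, 0.371, 0.0], [0.735, 0.366, -0.001], [0.745, 0.363, -0.002], [0.75, 0.352, 0.001]]
679 [[0.526, 0.059, 0.206], [0.524, 0.065, 0.207], [0.528, 0.061, 0.207], [0.535, 0.063, 0.208], [0.531, 0.058, 0.208], [0.529, 0.058, 0.208], [0.535, 0.059, 0.209], [0.523, 0.058, 0.21], [0.539, 0.06, 0.21], [0.527, 0.06, 0.211], [0.536, 0.06, 0.211], [0.521, 0.064, 0.211]]
```

```bash
python3 - <<'E'
from p import *
d=np.load("c0.npz");Q=d["sc"].reshape(-1,3)
m=(np.abs(Q[:,0]-.145)<.1)&(np.abs(Q[:,1]-.504)<.1)&(Q[:,2]>.14)&(Q[:,2]<.3);q=Q[m];print(len(q),q[q[:,2].argsort()][:15].round(3).tolist())
c=cams.read_camera("side");s=robot.observe()
print(proj(c,[.1453,.5041,.2029]))
h=c["image"];import cv2
P=cloud(c);q=P.reshape(-1,3)
m=(np.abs(q[:,0]-.527)<.06)&(np.abs(q[:,1]-.075)<.06)&(q[:,2]>.19)&(q[:,2]<.34);q=q[m]
for z in np.arange(.2,.34,.01):
    k=q[np.abs(q[:,2]-z)<.005]
    if len(k): print(round(z,2),len(k),k.min(0).round(3),k.max(0).round(3))
E
```

```text
282 [[0.131, 0.46, 0.225], [0.133, 0.458, 0.225], [0.137, 0.452, 0.226], [0.164, 0.546, 0.227], [0.141, 0.455, 0.227], [0.166, 0.543, 0.227], [0.127, 0.455, 0.228], [0.134, 0.45, 0.228], [0.125, 0.454, 0.229], [0.161, 0.542, 0.229], [0.135, 0.453, 0.229], [0.122, 0.452, 0.23], [0.165, 0.545, 0.23], [0.167, 0.543, 0.23], [0.164, 0.553, 0.231]]
(np.float64(113.31488185661684), np.float64(141.97257335819404))
0.2 2 [0.522 0.067 0.205] [0.529 0.071 0.205]
0.21 21 [0.512 0.059 0.205] [0.538 0.079 0.215]
0.22 52 [0.508 0.058 0.215] [0.543 0.084 0.225]
0.23 54 [0.506 0.058 0.225] [0.543 0.082 0.235]
0.24 59 [0.506 0.058 0.235] [0.543 0.083 0.245]
0.25 60 [0.504 0.058 0.245] [0.547 0.084 0.255]
0.26 41 [0.504 0.059 0.255] [0.547 0.081 0.263]
0.27 17 [0.494 0.038 0.266] [0.535 0.083 0.275]
0.28 124 [0.468 0.033 0.275] [0.581 0.089 0.285]
0.29 189 [0.468 0.032 0.285] [0.585 0.078 0.295]
0.3 98 [0.474 0.034 0.295] [0.586 0.096 0.305]
0.31 211 [0.467 0.042 0.305] [0.587 0.099 0.315]
0.32 146 [0.471 0.043 0.315] [0.545 0.095 0.325]
0.33 131 [0.473 0.046 0.325] [0.545 0.095 0.335]
0.34 53 [0.473 0.048 0.335] [0.544 0.086 0.34 ]
```

Per the cameras, the fingertips sit about 22 mm higher than nominal. I'll lower to a height that is safe under either reading, then check again.

>>> carry_out(deltas=[[0,-0.05,1.8,0,0,0,0],[0,-0.05,2.0,0,0,0,0],[0,-0.05,2.0,0,0,0,0],[0,-0.05,2.0,0,0,0,0],[0,-0.05,2.0,0,0,0,0],[0,0,1.8,0,0,0,0],[0,0,0.8,0,0,0,0],[0,0,0,0,0,0,0]])

```text
time: 2.4
tool_pos: [0.5212, 0.0773, 0.0653]
tool_rot: [-3.138, -0.0, 1.615]
contact_force: [-0.4, 0.4, 0.1]
opening: 0.0005
grip_force: 0.0
```

```bash
python3 - <<'E'
from p import *
c=cams.read_camera("side");s=robot.observe();print(s["tool_pos"],s["contact_force"])
q=cloud(c).reshape(-1,3)
m=(np.abs(q[:,0]-.52)<.05)&(np.abs(q[:,1]-.075)<.025)&(q[:,2]>.03)&(q[:,2]<.25);q=q[m]
for z in np.arange(.05,.18,.01):
    k=q[np.abs(q[:,2]-z)<.005]
    if len(k): print(round(z,2),len(k),k.min(0).round(3),k.max(0).round(3))
cv2.imwrite("pics/s2.png",cv2.resize(c["image"][150:260,270:390],None,fx=5,fy=5))
t=np.array(s["tool_pos"]);print([np.subtract(proj(c,t+[0,0,-.008]),[270,150])*5])
E
```

```text
[0.5223 0.0771 0.0666] [-1.0631 -0.5001  0.3314]
0.08 6 [0.516 0.064 0.08 ] [0.528 0.068 0.084]
0.09 30 [0.505 0.062 0.085] [0.539 0.082 0.095]
0.1 51 [0.502 0.063 0.095] [0.542 0.085 0.105]
0.11 46 [0.501 0.062 0.105] [0.539 0.087 0.114]
0.12 53 [0.5   0.06  0.115] [0.54  0.086 0.125]
0.13 43 [0.499 0.062 0.125] [0.541 0.086 0.135]
0.14 8 [0.492 0.061 0.136] [0.504 0.09  0.144]
0.15 15 [0.488 0.051 0.145] [0.492 0.088 0.154]
0.16 20 [0.489 0.05  0.155] [0.565 0.081 0.165]
0.17 69 [0.489 0.051 0.165] [0.567 0.064 0.175]
[array([196.4893, 298.0174])]
```

View pics/s2.png

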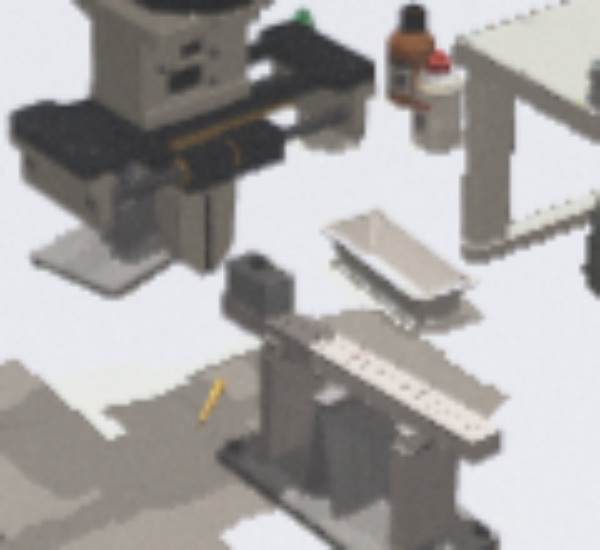

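The fingertip is at crop (210,270), just beyond the weight's end and level with the beam end, so the +15 mm tip offset holds. Starting the push.

>>> carry_out(deltas=[[0,0,0.5,0,0,0,0],[-0.5,0,0,0,0,0,0],[-0.5,0,0,0,0,0,0],[-0.5,0,0,0,0,0,0],[-0.5,0,0,0,0,0,0],[-0.5,0,0,0,0,0,0],[-0.4,0,0,0,0,0,0],[-0.3,0,0,0,0,0,0]])

```text
time: 3.12
tool_pos: [0.5247, 0.0438, 0.062]
tool_rot: [3.141, -0.0, 1.612]
contact_force: [0.3, 1.9, 2.0]
opening: 0.0005
grip_force: 1.1
```

```bash
cat >> p.py <<'E'
def look():
    b=cams.read_camera("top");s=robot.observe();tc=cloud(b).reshape(-1,3);tc=tc[(tc[:,0]>.51)&(tc[:,0]<.545)]
    ye=(tc[:,1]-(-.0574))
    m=(tc[:,2]>.07)&(tc[:,2]<.1025)&(ye<.06)&(ye>-.165)&((np.abs(ye)<.03)|(tc[:,2]>.083)); B=tc[m]
    B=B[np.abs(B[:,0]-(.5267-.034*B[:,1]))<.008]
    for _ in range(3):
        f=np.polyfit(B[:,1],B[:,2],1); B=B[np.abs(B[:,2]-np.polyval(f,B[:,1]))<.006]
    end=np.sort(B[:,1])[2]
    W=tc[(tc[:,2]>.102)&(tc[:,2]<.117)&(ye>.02)&(ye<.12)]
    print("t",s["time"],"slope",f[0].round(4),"n",len(B),"-y end",end.round(4),"weight",len(W),W[:,1].min().round(4) if len(W) else None,"tool",s["tool_pos"],"F",s["contact_force"].round(1))
E
python3 -c "
from p import *
look()"
```

```text
t 3.1667 slope -0.0688 n 243 -y end -0.1627 weight 0 None tool [0.5246 0.0433 0.0619] F [-0.6 -0.8  1.3]
```

>>> carry_out(deltas=[[0.2,0,-0.3,0,0,0,0],[0,0,-0.4,0,0,0,0],[-0.2,0,0,0,0,0,0],[-0.2,0,0,0,0,0,0],[-0.3,0,0,0,0,0,0],[-0.3,0,0,0,0,0,0],[-0.2,0,0,0,0,0,0],[0,0,0,0,0,0,0]])

```text
time: 3.83
tool_pos: [0.525, 0.0339, 0.0688]
tool_rot: [3.141, -0.0, 1.612]
contact_force: [-1.0, 1.2, 0.8]
opening: 0.0007
grip_force: 0.9
```

```bash
python3 -c "
from p import *
look()"
```

```text
t 3.8833 slope -0.0741 n 229 -y end -0.1708 weight 0 None tool [0.525  0.034  0.0688] F [0.1 0.7 1.1]
```

>>> carry_out(deltas=[[-0.2,0,0,0,0,0,0],[-0.2,0,0,0,0,0,0],[0,0,0,0,0,0,0],[0.5,0,0,0,0,0,0],[0,0,0,0,0,0,0],[0,0,0,0,0,0,0],[0,0,0,0,0,0,0],[0,0,0,0,0,0,0]])

```text
time: 4.55
tool_pos: [0.5247, 0.0352, 0.0685]
tool_rot: [-3.141, 0.0, 1.613]
contact_force: [-0.7, 0.6, 0.1]
opening: 0.0001
grip_force: 0.0
```

```bash
python3 -c "
from p import *
look()"
```

```text
t 4.6 slope -0.0714 n 242 -y end -0.1732 weight 0 None tool [0.5247 0.0352 0.0686] F [-0.9 -0.2  0.3]
```

>>> carry_out(deltas=[[-0.5,0,0,0,0,0,0],[-0.1,0,0,0,0,0,0],[-0.1,0,0,0,0,0,0],[-0.1,0,0,0,0,0,0],[0,0,0,0,0,0,0],[0.5,0,0,0,0,0,0],[0,0,0,0,0,0,0],[0,0,0,0,0,0,0]])

```text
time: 5.27
tool_pos: [0.5247, 0.0324, 0.0684]
tool_rot: [-3.141, 0.0, 1.613]
contact_force: [0.2, -0.3, -0.5]
opening: 0.0006
grip_force: 0.0
```

```bash
python3 -c "
from p import *
look()"
```

```text
t 5.3167 slope -0.0566 n 237 -y end -0.1764 weight 0 None tool [0.5247 0.0323 0.0684] F [ 0.4  0.5 -0.3]
```

>>> carry_out(deltas=[[-0.5,0,0,0,0,0,0],[-0.1,0,0,0,0,0,0],[-0.1,0,0,0,0,0,0],[-0.1,0,0,0,0,0,0],[0,0,0,0,0,0,0],[0.5,0,0,0,0,0,0],[0,0,0,0,0,0,0],[0,0,0,0,0,0,0]])

```text
time: 5.98
tool_pos: [0.525, 0.0295, 0.0687]
tool_rot: [-3.142, 0.0, 1.613]
contact_force: [-0.4, -0.1, -0.0]
opening: 0.0008
grip_force: 0.0
```

```bash
python3 -c "
from p import *
look()"
```

```text
t 6.0333 slope -0.0581 n 245 -y end -0.1844 weight 0 None tool [0.5251 0.0294 0.0687] F [0.4 0.2 0.3]
```

>>> carry_out(deltas=[[-0.5,0,0,0,0,0,0],[-0.1,0,0,0,0,0,0],[-0.1,0,0,0,0,0,0],[-0.1,0,0,0,0,0,0],[0,0,0,0,0,0,0],[0.5,0,0,0,0,0,0],[0,0,0,0,0,0,0],[0,0,0,0,0,0,0]])

```text
time: 6.7
tool_pos: [0.5252, 0.0265, 0.0687]
tool_rot: [-3.142, 0.0, 1.613]
contact_force: [0.2, -0.5, 0.5]
opening: 0.0003
grip_force: 0.0
```

```bash
python3 -c "
from p import *
look()"
```

```text
t 6.75 slope 0.0255 n 237 -y end -0.1868 weight 0 None tool [0.5252 0.0264 0.0687] F [ 0.2 -0.4 -0.2]
```

>>> carry_out(deltas=[[0.2,0,0,0,0,0,0],[0,0,0,0,0,0,0],[0,0,0,0,0,0,0],[0,0,0,0,0,0,0],[0,0,0,0,0,0,0],[0,0,0,0,0,0,0],[0,0,0,0,0,0,0],[0,0,0,0,0,0,0]])

```text
time: 7.42
tool_pos: [0.5251, 0.0283, 0.0687]
tool_rot: [3.142, -0.0, 1.613]
contact_force: [-0.3, -0.1, 0.2]
opening: 0.0004
grip_force: 0.0
```

```bash
python3 -c "
from p import *
look();look()"
```

```text
t 7.4667 slope 0.0091 n 246 -y end -0.1871 weight 0 None tool [0.5251 0.0282 0.0687] F [-0.2  0.4 -0.8]
t 7.5167 slope 0.0142 n 241 -y end -0.1871 weight 0 None tool [0.5251 0.0282 0.0687] F [ 0.2 -0.1  0.8]
```

>>> carry_out(deltas=[[0,0,0,0,0,0,0],[0,0,0,0,0,0,0],[0,0,0,0,0,0,0],[0,0,0,0,0,0,0],[0,0,0,0,0,0,0],[0,0,0,0,0,0,0],[0,0,0,0,0,0,0],[0,0,0,0,0,0,0]])

```text
time: 8.18
tool_pos: [0.5251, 0.0283, 0.0687]
tool_rot: [3.142, -0.0, 1.613]
contact_force: [0.3, -0.1, 0.8]
opening: 0.0002
grip_force: 0.0
```

```bash
python3 -c "
from p import *
look();look()"
```

```text
t 8.2333 slope -0.0016 n 246 -y end -0.1881 weight 0 None tool [0.5251 0.0283 0.0687] F [ 0.2 -0.4 -0.8]
t 8.2833 slope -0.0273 n 249 -y end -0.1881 weight 0 None tool [0.5252 0.0283 0.0687] F [-0.7  1.6  0. ]
```

>>> carry_out(deltas=[[0,0,0,0,0,0,0],[0,0,0,0,0,0,0],[0,0,0,0,0,0,0],[0,0,0,0,0,0,0],[0,0,0,0,0,0,0],[0,0,0,0,0,0,0],[0,0,0,0,0,0,0],[0,0,0,0,0,0,0]])

```text
time: 8.95
tool_pos: [0.5251, 0.0283, 0.0687]
tool_rot: [3.142, -0.0, 1.613]
contact_force: [-0.4, -0.0, -0.8]
opening: 0.0002
grip_force: 0.0
```

>>> carry_out(deltas=[[-0.4,0,0,0,0,0,0],[-0.2,0,0,0,0,0,0],[-0.1,0,0,0,0,0,0],[-0.1,0,0,0,0,0,0],[-0.1,0,0,0,0,0,0],[-0.1,0,0,0,0,0,0],[-0.05,0,0,0,0,0,0],[0,0,0,0,0,0,0]])

```text
time: 9.62
tool_pos: [0.5256, 0.0177, 0.0687]
tool_rot: [3.142, -0.0, 1.613]
contact_force: [-0.5, 0.7, -0.3]
opening: 0.0003
grip_force: 0.3
```

```bash
python3 - <<'E'
from p import *
look()
# leave: back 2.5 cm, up, then to holder
hd=np.array([.576,.2342]); ph=.2815; hx=np.array([np.cos(ph),np.sin(ph)]); a=np.radians(35)
zr=np.array([*(-np.sin(a)*hx),np.cos(a)]); slot=np.array([*hd,.055]); grip=slot+33/1000*zr
# tool: z=-zr, y=-holder y
ty=np.array([hx[1],-hx[0],0]); tz=-zr; tx=np.cross(ty,tz); R=Ro.from_matrix(np.stack([tx,ty,tz],1))
print("grip",grip,"R",R.as_euler("xyz"))
s=robot.observe(); p=np.array(s["tool_pos"])+[0,.03,.105]
print("pre TCP", grip+zr*(.09-.034+.005))
print("hover then")
q=plan(grip+zr*(.085),R,12,.7,(p,Ro.from_euler("xyz",s["tool_rot"])))
E
```

```text
t 9.6667 slope 0.0099 n 218 -y end -0.1916 weight 0 None tool [0.5256 0.0177 0.0687] F [0.8 0.7 0.4]
grip [0.5578 0.2289 0.082 ] R [ 3.1416 -0.6109  0.2815]
pre TCP [0.5242 0.2192 0.132 ]
hover then
[1.4, -0.06, 0.18, -0.034, 0.043, 0.107, 0.7],
[1.38, -0.22, 0.24, -0.034, 0.043, 0.108, 0.7],
[1.33, -0.38, 0.29, -0.033, 0.043, 0.107, 0.7],
[1.27, -0.52, 0.33, -0.034, 0.043, 0.107, 0.7],
[1.2, -0.67, 0.36, -0.034, 0.043, 0.107, 0.7],
[1.09, -0.8, 0.38, -0.034, 0.043, 0.108, 0.7],
[0.99, -0.93, 0.41, -0.034, 0.043, 0.107, 0.7],
[0.87, -1.05, 0.4, -0.033, 0.043, 0.107, 0.7]
--
[0.73, -1.14, 0.41, -0.034, 0.044, 0.107, 0.7],
[0.58, -1.22, 0.39, -0.034, 0.043, 0.108, 0.7],
[0.44, -1.3, 0.38, -0.034, 0.043, 0.107, 0.7],
[0.27, -1.34, 0.34, -0.034, 0.043, 0.107, 0.7],

max [1.4   1.34  0.41  0.034 0.044 0.108 0.7  ]
```

>>> carry_out(deltas=[[0.5,0,0,0,0,0,0],[1.0,0,0,0,0,0,0],[1.5,0,0,0,0,0,0],[0,0,-2.0,0,0,0,0],[0,0,-3.0,0,0,0,0],[0,0,-3.0,0,0,0,0],[0,0,-2.5,0,0,0,0.7],[0,0,0,0,0,0,0.7]])

```text
time: 10.33
tool_pos: [0.527, 0.0486, 0.179]
tool_rot: [3.132, 0.001, 1.614]
contact_force: [0.1, -0.6, 0.9]
opening: 0.0094
grip_force: 0.0
```

>>> carry_out(deltas=[[1.4,-0.05,0.2,-0.034,0.043,0.107,0.7],[1.4,-0.2,0.25,-0.034,0.043,0.107,0.7],[1.35,-0.4,0.3,-0.034,0.043,0.107,0.7],[1.25,-0.5,0.35,-0.034,0.043,0.107,0.7],[1.2,-0.65,0.35,-0.034,0.043,0.107,0.7],[1.1,-0.8,0.4,-0.034,0.043,0.107,0.7],[1.0,-0.95,0.4,-0.034,0.043,0.107,0.7],[0.85,-1.05,0.4,-0.034,0.043,0.107,0.7]])

```text
time: 11.0
tool_pos: [0.5143, 0.1607, 0.1581]
tool_rot: [3.038, -0.415, 0.759]
contact_force: [-1.0, 0.5, -0.3]
opening: 0.0618
grip_force: 0.0
```

>>> carry_out(deltas=[[0.75,-1.15,0.4,-0.034,0.043,0.107,0.7],[0.6,-1.2,0.4,-0.034,0.043,0.107,0.7],[0.45,-1.3,0.4,-0.034,0.043,0.107,0.7],[0.25,-1.35,0.35,-0.034,0.043,0.107,0.7],[0,0,0,0,0,0,0.7],[0,0,0,0,0,0,0.7],[0,0,0,0,0,0,0.7],[0,0,0,0,0,0,0.7]])

```text
time: 11.67
tool_pos: [0.512, 0.2064, 0.1569]
tool_rot: [3.113, -0.573, 0.364]
contact_force: [0.2, -0.2, -0.2]
opening: 0.0644
grip_force: 0.0
```

```bash
cat >> p.py <<'E'
hd=np.array([.576,.2342]); ph=.2815; hx=np.array([np.cos(ph),np.sin(ph)]); a=np.radians(35)
zr=np.array([*(-np.sin(a)*hx),np.cos(a)]); slot=np.array([*hd,.055]); grip=slot+33/1000*zr
ty=np.array([hx[1],-hx[0],0]); RG=Ro.from_matrix(np.stack([np.cross(ty,-zr),ty,-zr],1))
E
python3 - <<'E'
from p import *
look()
s=robot.observe();print(s["tool_pos"],s["tool_rot"],s["opening"],"want",grip+zr*.085,RG.as_euler("xyz"))
c=cams.read_camera("side");t=np.array(s["tool_pos"]);R=Ro.from_euler("xyz",s["tool_rot"])
im=cv2.resize(c["image"][90:230,220:380],None,fx=5,fy=5)
P=lambda p:tuple(int(x) for x in np.subtract(proj(c,p),[220,90])*5)
o=s["opening"]/2
for off,col in((R.apply([0,0,-.015]),(0,0,255)),(R.apply([0,0,.008])+[0,0,.023],(0,255,0))):
    for sg in(1,-1): cv2.circle(im,P(t+off+R.apply([0,sg*o,0])),4,col,1)
    print([P(t+off+R.apply([0,sg*o,0])) for sg in(1,-1)])
for k in(-.025,.023): cv2.circle(im,P(grip+zr*k),4,(255,0,0),1)
cv2.imwrite("pics/s3.png",im)
E
```

```text
t 11.7167 slope -0.0063 n 338 -y end -0.1911 weight 96 -0.0329 tool [0.512  0.2062 0.1569] F [0.6 0.9 0. ]
[0.512  0.2062 0.1569] [ 3.1127 -0.5727  0.3633] 0.06418880672954097 want [0.511  0.2154 0.1517] [ 3.1416 -0.6109  0.2815]
[(334, 354), (244, 328)]
[(349, 340), (259, 315)]
```

View pics/s3.png

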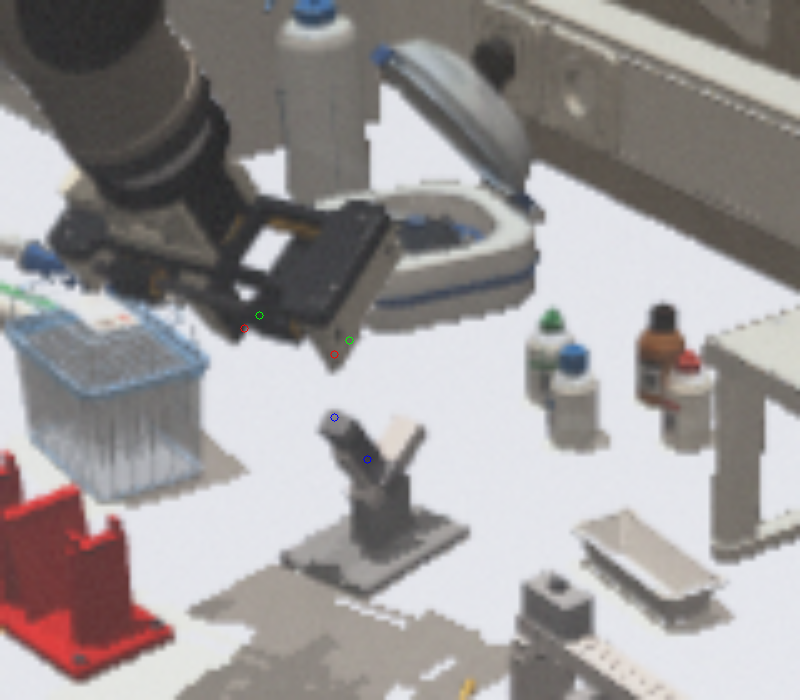

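Red marks (offset along the tool axis) match the fingertip at (333,370), and the blue marks sit on the rider's tab at (334,417). Correcting the pose, then descending along the rider's axis.

```bash
python3 - <<'E'
from p import *
look()
q=plan(grip+zr*.085,RG,3,.7)
plan(grip-zr*.031,RG,8,.7,q)
E
```

```text
t 11.8167 slope 0.0007 n 343 -y end -0.1915 weight 96 -0.0328 tool [0.512  0.2062 0.1569] F [-0.1  0.2  0.2]
[-0.03, -0.3, 0.18, -0.006, 0.012, 0.023, 0.7],
[-0.04, -0.31, 0.18, -0.005, 0.013, 0.022, 0.7],
[-0.04, -0.3, 0.17, -0.006, 0.012, 0.023, 0.7],

max [0.04  0.31  0.18  0.006 0.013 0.023 0.7  ]
[0.0, 0.0, 1.45, 0.0, 0.0, 0.0, 0.7],
[0.0, 0.0, 1.45, 0.0, 0.0, 0.0, 0.7],
[0.0, 0.0, 1.45, 0.0, 0.0, 0.0, 0.7],
[0.0, 0.0, 1.45, 0.0, 0.0, 0.0, 0.7],
[0.0, -0.01, 1.45, 0.0, 0.0, 0.0, 0.7],
[0.0, 0.0, 1.45, 0.0, 0.0, 0.0, 0.7],
[0.0, 0.0, 1.45, 0.0, 0.0, 0.0, 0.7],
[0.0, 0.0, 1.45, 0.0, 0.0, 0.0, 0.7]
--

max [0.   0.01 1.45 0.   0.   0.   0.7 ]
```

>>> carry_out(deltas=[[-0.03,-0.3,0.2,-0.006,0.012,0.023,0.7],[-0.04,-0.3,0.2,-0.006,0.012,0.023,0.7],[-0.04,-0.3,0.15,-0.006,0.012,0.023,0.7],[0,0,1.5,0,0,0,0.7],[0,0,1.5,0,0,0,0.7],[0,0,1.5,0,0,0,0.7],[0,0,1.5,0,0,0,0.7],[0,0,0,0,0,0,0.7]])

```text
time: 12.48
tool_pos: [0.5503, 0.2266, 0.1321]
tool_rot: [-3.139, -0.558, 0.28]
contact_force: [-0.2, -0.4, 0.3]
opening: 0.0641
grip_force: 0.0
```

```bash
python3 - <<'E'
from p import *
look()
s=robot.observe();print(s["tool_rot"],RG.as_euler("xyz"))
plan(grip-zr*.031,RG,6,.7)
E
```

```text
t 12.5333 slope 0.0047 n 343 -y end -0.1915 weight 99 -0.0329 tool [0.5494 0.2265 0.1324] F [-0.8 -0.1 -0. ]
[-3.1389 -0.558   0.28  ] [ 3.1416 -0.6109  0.2815]
[-0.29, 0.0, 1.31, 0.0, 0.009, 0.0, 0.7],
[-0.31, 0.01, 1.3, -0.001, 0.009, 0.0, 0.7],
[-0.31, 0.0, 1.3, 0.0, 0.008, -0.001, 0.7],
[-0.33, 0.0, 1.29, 0.0, 0.009, 0.0, 0.7],
[-0.34, 0.0, 1.3, -0.001, 0.009, 0.0, 0.7],
[-0.35, 0.0, 1.29, 0.0, 0.009, 0.0, 0.7],

max [0.35  0.01  1.31  0.001 0.009 0.001 0.7  ]
```

```bash
python3 - <<'E'
from p import *
s=robot.observe();print(s["qpos"].round(3),s["qvel"].round(3),s["tool_pos"])
E
```

```text
[0.252 0.322 1.979 0.062 0.283 1.488] [ 0.003 -0.03   0.027 -0.     0.004  0.005] [0.5494 0.2265 0.1324]
```

```bash
python3 - <<'E'
from p import *
from scipy.optimize import least_squares
D=[([.342,1.524,1.275],.5247,.2109),([.3721,1.5393,1.2303],.5318,.1905),([.322,1.979,.283],np.hypot(.5494,.2265),.1324)]
def fk(x,q):
    a,b,c=np.cumsum(q); return x[0]*np.sin(a)+x[1]*np.sin(b)+x[4]*np.cos(b)+x[2]*np.sin(c), x[3]+x[0]*np.cos(a)+x[1]*np.cos(b)-x[4]*np.sin(b)+x[2]*np.cos(c)
res=lambda x:np.r_[np.ravel([np.subtract(fk(x,q),(r,z)) for q,r,z in D]),.02*(x-[.45,.45,.3,.3,0])]
x=least_squares(res,[.45,.45,.3,.3,0]).x; print(x,res(x)[:6])
for tilt in(.61,.56,.5,.45,.4,.35,.25):
  out=[]
  for k in(.085,.04,0,-.031):
    g=grip+zr*k if k>0 else grip+0
    # tool axis tilted by 'tilt' in holder xz plane; TCP beyond grip by .031 along tool
    tz=np.array([*(np.sin(tilt)*hx),-np.cos(tilt)]); p=grip+zr*(k+.031)+tz*.031
    r=np.hypot(*p[:2]); 
    f=lambda q:[*np.subtract(fk(x,q),(r,p[2])),(np.sum(q)-(np.pi-tilt))]
    s=least_squares(f,[.35,1.9,.4]); out.append((s.x.round(2).tolist(),round(s.cost,5)))
  print(tilt,out)
E
```

```text
[0.4988 0.3918 0.3468 0.2583 0.0584] [ 0.0006  0.0005 -0.0007 -0.0004  0.     -0.0002]
0.61 [([0.22, 2.1, 0.21], np.float64(0.0)), ([0.33, 2.08, 0.12], np.float64(0.0)), ([0.43, 2.05, 0.05], np.float64(0.0)), ([0.51, 2.02, 0.01], np.float64(0.0))]
0.56 [([0.22, 2.06, 0.3], np.float64(0.0)), ([0.33, 2.04, 0.21], np.float64(0.0)), ([0.43, 2.01, 0.14], np.float64(0.0)), ([0.5, 1.98, 0.1], np.float64(0.0))]
0.5 [([0.23, 2.01, 0.4], np.float64(0.0)), ([0.34, 1.99, 0.31], np.float64(0.0)), ([0.43, 1.96, 0.25], np.float64(0.0)), ([0.5, 1.93, 0.21], np.float64(0.0))]
0.45 [([0.24, 1.97, 0.48], np.float64(0.0)), ([0.35, 1.95, 0.4], np.float64(0.0)), ([0.44, 1.92, 0.34], np.float64(0.0)), ([0.51, 1.89, 0.3], np.float64(0.0))]
0.4 [([0.26, 1.93, 0.56], np.float64(0.0)), ([0.36, 1.9, 0.48], np.float64(0.0)), ([0.45, 1.87, 0.42], np.float64(0.0)), ([0.51, 1.85, 0.38], np.float64(0.0))]
0.35 [([0.27, 1.88, 0.64], np.float64(0.0)), ([0.37, 1.86, 0.56], np.float64(0.0)), ([0.46, 1.83, 0.5], np.float64(0.0)), ([0.52, 1.8, 0.46], np.float64(0.0))]
0.25 [([0.31, 1.8, 0.78], np.float64(0.0)), ([0.4, 1.77, 0.72], np.float64(0.0)), ([0.49, 1.74, 0.66], np.float64(0.0)), ([0.55, 1.71, 0.63], np.float64(0.0))]
```

```bash
cat >> p.py <<'E'
tl=.38; tzg=np.array([*(np.sin(tl)*hx),-np.cos(tl)]); RT=Ro.from_matrix(np.stack([np.cross(ty,tzg),ty,tzg],1))
def gp(k): return grip+zr*k+tzg*.031
E
python3 - <<'E'
from p import *
q=plan(gp(.05),RT,3,.7)
plan(gp(0),RT,5,.7,q)
E
```

```text
[-0.91, 0.0, 0.93, -0.001, -0.059, 0.0, 0.7],
[-0.86, 0.0, 0.98, 0.0, -0.06, -0.001, 0.7],
[-0.79, 0.01, 1.04, -0.001, -0.059, 0.0, 0.7],

max [0.91  0.01  1.04  0.001 0.06  0.001 0.7  ]
[0.23, 0.0, 0.97, 0.0, 0.0, 0.0, 0.7],
[0.23, 0.0, 0.98, 0.0, 0.0, 0.0, 0.7],
[0.23, 0.0, 0.97, 0.0, 0.0, 0.0, 0.7],
[0.23, 0.0, 0.97, 0.0, 0.0, 0.0, 0.7],
[0.22, 0.0, 0.97, 0.0, 0.0, 0.0, 0.7],

max [0.23 0.   0.98 0.   0.   0.   0.7 ]
```

>>> carry_out(deltas=[[-0.9,0,0.95,0,-0.06,0,0.7],[-0.85,0,1.0,0,-0.06,0,0.7],[-0.8,0,1.0,0,-0.06,0,0.7],[0,0,0,0,0,0,0.7],[0,0,0,0,0,0,0.7],[0,0,0,0,0,0,0.7],[0,0,0,0,0,0,0.7],[0,0,0,0,0,0,0.7]])

```text
time: 13.2
tool_pos: [0.5408, 0.2246, 0.0956]
tool_rot: [-3.139, -0.38, 0.281]
contact_force: [-0.6, -0.3, -0.2]
opening: 0.0645
grip_force: 0.0
```

```bash
python3 - <<'E'
from p import *
look()
s=robot.observe();print(s["tool_rot"],RT.as_euler("xyz"),gp(.05))
plan(gp(0),RT,6,.7)
E
```

```text
t 13.25 slope -0.0005 n 340 -y end -0.1912 weight 96 -0.0329 tool [0.5409 0.2247 0.0956] F [-0.2  0.1 -0.5]
[-3.1389 -0.3803  0.2808] [ 3.1416 -0.38    0.2815] [0.5413 0.2242 0.0942]
[0.19, 0.01, 0.83, 0.0, 0.0, 0.0, 0.7],
[0.18, 0.01, 0.84, -0.001, 0.0, 0.0, 0.7],
[0.19, 0.02, 0.83, 0.0, 0.0, 0.0, 0.7],
[0.18, 0.01, 0.84, -0.001, 0.0, 0.0, 0.7],
[0.19, 0.01, 0.83, 0.0, 0.0, -0.001, 0.7],
[0.19, 0.01, 0.83, 0.0, 0.0, 0.0, 0.7],

max [0.19  0.02  0.84  0.001 0.    0.001 0.7  ]
```

Beam is level (slope ≈ 0). Descending to the tab and gripping.

>>> carry_out(deltas=[[0.2,0,0.85,0,0,0,0.7],[0.2,0,0.85,0,0,0,0.7],[0.2,0,0.85,0,0,0,0.7],[0.2,0,0.85,0,0,0,0.7],[0.15,0.05,0.8,0,0,0,0.7],[0.15,0,0.8,0,0,0,0.7],[0,0,0,0,0,0,0.7],[0,0,0,0,0,0,0.7]])

```text
time: 13.92
tool_pos: [0.5686, 0.2322, 0.0517]
tool_rot: [-3.139, -0.378, 0.281]
contact_force: [0.4, 0.7, -0.3]
opening: 0.0644
grip_force: 0.0
```

```bash
python3 - <<'E'
from p import *
s=robot.observe();print(s["tool_pos"],gp(0),s["tool_rot"],s["contact_force"])
c=cams.read_camera("side")
im=cv2.resize(c["image"][140:220,250:350],None,fx=6,fy=6)
P=lambda p:tuple(int(x) for x in np.subtract(proj(c,p),[250,140])*6)
t=np.array(s["tool_pos"]);R=Ro.from_euler("xyz",s["tool_rot"])
cv2.circle(im,P(t+R.apply([0,s["opening"]/2,-.015])),4,(0,0,255),1)
for k in(-.025,0,.023): cv2.circle(im,P(grip+zr*k),4,(255,0,0),1)
cv2.imwrite("pics/s4.png",im)
E
```

```text
[0.5686 0.2322 0.0517] [0.5689 0.2321 0.0532] [-3.1389 -0.3777  0.2807] [ 0.4005  0.7182 -0.2809]
```

View pics/s4.png

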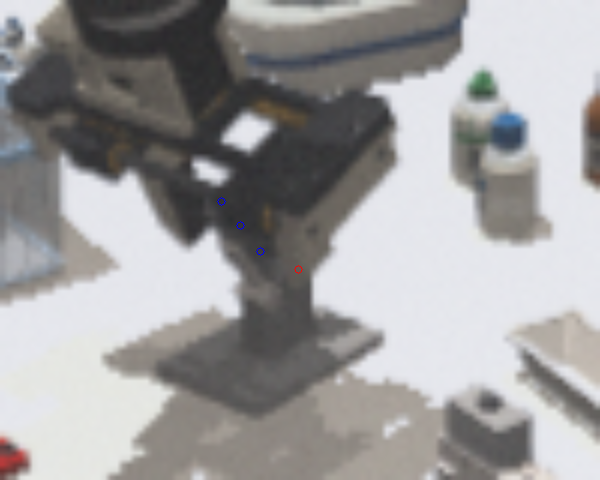

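The gripper straddles the tab (blue marks, (221–260, 201–251)) with a finger on each side and no contact force. Closing.

>>> carry_out(deltas=[[0,0,0,0,0,0,0],[0,0,0,0,0,0,0],[0,0,0,0,0,0,0],[0,0,0,0,0,0,0],[0,0,0,0,0,0,0],[0,0,0,0,0,0,0],[0,0,0,0,0,0,0],[0,0,0,0,0,0,0]], force=25)

```text
time: 14.63
tool_pos: [0.5688, 0.2323, 0.0527]
tool_rot: [-3.139, -0.379, 0.281]
contact_force: [0.0, -0.4, -1.0]
opening: 0.02
grip_force: 25.0
```

```bash
python3 - <<'E'
from p import *
s=robot.observe();print(s["tool_pos"],s["tool_rot"],s["opening"],s["grip_force"],s["contact_force"],s["qpos"].round(2))
t=np.array(s["tool_pos"]);R=Ro.from_euler("xyz",s["tool_rot"])
plan(t+zr*.09,R,8,0)
E
```

```text
[0.5688 0.2323 0.0527] [-3.139  -0.3793  0.2807] 0.019964170838646014 24.99981701374054 [ 0.0296 -0.4443 -0.9776] [0.26 0.52 1.84 0.03 0.41 1.52]
[-0.26, 0.0, -1.09, 0.0, 0.0, 0.0, 0.0],
[-0.26, 0.0, -1.1, 0.0, 0.0, 0.0, 0.0],
[-0.25, -0.01, -1.09, 0.0, 0.0, 0.0, 0.0],
[-0.26, 0.0, -1.1, 0.0, 0.0, 0.0, 0.0],
[-0.26, 0.0, -1.09, 0.0, 0.0, 0.0, 0.0],
[-0.26, 0.0, -1.1, 0.0, 0.0, 0.0, 0.0],
[-0.26, -0.01, -1.09, 0.0, 0.0, 0.0, 0.0],
[-0.26, 0.0, -1.1, 0.0, 0.0, 0.0, 0.0]
--

max [0.26 0.01 1.1  0.   0.   0.   0.  ]
```

>>> carry_out(deltas=[[-0.26,0,-1.1,0,0,0,0],[-0.26,0,-1.1,0,0,0,0],[-0.26,0,-1.1,0,0,0,0],[-0.26,0,-1.1,0,0,0,0],[-0.26,0,-1.1,0,0,0,0],[-0.26,0,-1.1,0,0,0,0],[-0.26,0,-1.1,0,0,0,0],[-0.26,0,-1.1,0,0,0,0]])

```text
time: 15.3
tool_pos: [0.5182, 0.2175, 0.1277]
tool_rot: [-3.139, -0.379, 0.281]
contact_force: [-0.3, -0.8, -0.0]
opening: 0.02
grip_force: 25.0
```

```bash
cat >> p.py <<'E'
# rider in tool, from the grasp pose
Rr0=Ro.from_matrix(np.stack([np.cross([-hx[1],hx[0],0],zr),[-hx[1],hx[0],0],zr],1))
Rt0=Ro.from_euler("xyz",[-3.139,-.3793,.2807]); t0=np.array([.5688,.2323,.0527])
RrT=Rr0.inv()*Rt0                     # tool in rider
gT=Rr0.inv().apply(t0-slot)           # TCP in rider frame (slot origin)
Rp=Ro.from_euler("z",TH+np.pi/2)      # rider upright, its x along stand +y
def place(y,h,x=0): return st(y,.089+h,x)+Rp.apply(gT), Rp*RrT
E
python3 - <<'E'
from p import *
look()
s=robot.observe();print(s["tool_pos"],s["tool_rot"],s["opening"],s["qpos"].round(2))
P,R=place(0,.07);print(P,R.as_euler("xyz"))
plan(P,R,16,0)
E
```

```text
t 15.35 slope 0.0034 n 339 -y end -0.1915 weight 94 -0.0326 tool [0.5181 0.2176 0.1293] F [-0.7  0.4  0.5]
[0.5181 0.2176 0.1293] [-3.139  -0.3811  0.2811] 0.01992947670775576 [0.25 0.32 1.9  0.02 0.54 1.52]
[ 0.5288 -0.0648  0.1614] [-3.1395  0.2316  1.606 ]
[-0.32, 1.71, -0.35, 0.006, -0.033, -0.084, 0.0],
[-0.47, 1.68, -0.34, 0.006, -0.032, -0.083, 0.0],
[-0.63, 1.63, -0.34, 0.007, -0.033, -0.084, 0.0],
[-0.77, 1.57, -0.33, 0.006, -0.033, -0.084, 0.0],
[-0.9, 1.5, -0.31, 0.006, -0.032, -0.083, 0.0],
[-1.04, 1.41, -0.28, 0.006, -0.033, -0.084, 0.0],
[-1.16, 1.32, -0.26, 0.007, -0.032, -0.084, 0.0],
[-1.28, 1.22, -0.23, 0.006, -0.033, -0.083, 0.0]
--
[-1.38, 1.11, -0.19, 0.006, -0.033, -0.084, 0.0],
[-1.47, 0.98, -0.15, 0.007, -0.032, -0.083, 0.0],
[-1.55, 0.86, -0.1, 0.006, -0.033, -0.084, 0.0],
[-1.63, 0.72, -0.06, 0.006, -0.033, -0.084, 0.0],
[-1.68, 0.59, -0.01, 0.006, -0.032, -0.083, 0.0],
[-1.72, 0.44, 0.04, 0.007, -0.033, -0.084, 0.0],
[-1.75, 0.3, 0.1, 0.006, -0.033, -0.084, 0.0],
[-1.76, 0.15, 0.15, 0.006, -0.032, -0.083, 0.0]
--

max [1.76  1.71  0.35  0.007 0.033 0.084 0.   ]
```

>>> carry_out(deltas=[[-0.3,1.7,-0.35,0.006,-0.033,-0.084,0],[-0.45,1.7,-0.35,0.006,-0.033,-0.084,0],[-0.65,1.65,-0.35,0.006,-0.033,-0.084,0],[-0.75,1.55,-0.35,0.006,-0.033,-0.084,0],[-0.9,1.5,-0.3,0.006,-0.033,-0.084,0],[-1.05,1.4,-0.3,0.006,-0.033,-0.084,0],[-1.15,1.3,-0.25,0.006,-0.033,-0.084,0],[-1.3,1.2,-0.25,0.006,-0.033,-0.084,0]])

```text
time: 16.02
tool_pos: [0.5242, 0.0757, 0.144]
tool_rot: [3.038, -0.067, 0.957]
contact_force: [-0.5, 0.2, -1.5]
opening: 0.0197
grip_force: 25.0
```

>>> carry_out(deltas=[[-1.4,1.1,-0.2,0.006,-0.033,-0.084,0],[-1.45,1.0,-0.15,0.006,-0.033,-0.084,0],[-1.55,0.85,-0.1,0.006,-0.033,-0.084,0],[-1.65,0.7,-0.05,0.006,-0.033,-0.084,0],[-1.7,0.6,0,0.006,-0.033,-0.084,0],[-1.7,0.45,0.05,0.006,-0.033,-0.084,0],[-1.75,0.3,0.1,0.006,-0.033,-0.084,0],[-1.75,0.15,0.15,0.006,-0.033,-0.084,0]])

```text
time: 16.68
tool_pos: [0.53, -0.0654, 0.1605]
tool_rot: [-3.136, 0.241, 1.615]
contact_force: [-0.6, 0.5, -1.1]
opening: 0.0195
grip_force: 25.0
```

```bash
python3 - <<'E'
from p import *
P,R=place(0,.04)
s=robot.observe();print(s["tool_pos"],s["tool_rot"],s["qpos"].round(2),P,R.as_euler("xyz"))
plan(P,R,8,0)
E
```

```text
[ 0.53   -0.0654  0.1605] [-3.1356  0.2406  1.6152] [-0.12  0.41  1.61 -0.27  1.11 -0.05] [ 0.5288 -0.0648  0.1314] [-3.1395  0.2316  1.606 ]
[0.09, -0.01, 0.35, 0.0, 0.001, 0.001, 0.0],
[0.1, -0.02, 0.35, 0.0, 0.001, 0.001, 0.0],
[0.09, -0.01, 0.35, -0.001, 0.001, 0.001, 0.0],
[0.09, -0.01, 0.36, 0.0, 0.002, 0.001, 0.0],
[0.1, -0.01, 0.35, 0.0, 0.001, 0.002, 0.0],
[0.09, -0.02, 0.35, 0.0, 0.001, 0.001, 0.0],
[0.09, -0.01, 0.35, 0.0, 0.001, 0.001, 0.0],
[0.09, -0.02, 0.35, -0.001, 0.001, 0.001, 0.0]
--

max [0.1   0.02  0.36  0.001 0.002 0.002 0.   ]
```

>>> carry_out(deltas=[[0.1,0,0.35,0,0.001,0.001,0],[0.1,-0.02,0.35,0,0.001,0.001,0],[0.1,-0.02,0.35,0,0.001,0.001,0],[0.1,-0.02,0.35,0,0.001,0.001,0],[0.1,-0.02,0.35,0,0.001,0.001,0],[0.1,-0.02,0.35,0,0.001,0.001,0],[0.1,-0.02,0.35,0,0.001,0.001,0],[0.05,0,0.35,0,0.001,0.001,0]])

```text
time: 17.35
tool_pos: [0.5285, -0.0635, 0.1308]
tool_rot: [-3.139, 0.231, 1.603]
contact_force: [-0.1, 0.4, -0.7]
opening: 0.0204
grip_force: 25.0
```

```bash
python3 - <<'E'
from p import *
s=robot.observe();P,R=place(0,.04);print(s["tool_pos"],P,s["tool_rot"],R.as_euler("xyz"))
c=cams.read_camera("side");b=cams.read_camera("top")
k=8;o=[300,185];im=cv2.resize(c["image"][185:260,300:390],None,fx=k,fy=k,interpolation=2)
pr=lambda p:tuple(int(x) for x in np.subtract(proj(c,p),o)*k)
t=np.array(s["tool_pos"]);Rt=Ro.from_euler("xyz",s["tool_rot"]);Rr=Rt*RrT.inv();sl=t-Rr.apply(gT)
print("slot est",sl,"up",Rr.as_euler("xyz"),"edge",st(0,.075))
for x in(-.008,.008):
  for y in(-.018,.018):
    for z in(-.009,): cv2.circle(im,pr(sl+Rr.apply([x,y,z])),4,(0,0,255),1)
for x in(-.025,): 
  for y in(-.005,.005): cv2.circle(im,pr(st(y,.075,x)),4,(255,0,0),1)
for y in(-.03,0,.03):
  for x in (-.01,.01): cv2.circle(im,pr(st(y,.089,x)),3,(0,255,0),1)
cv2.imwrite("pics/s5.png",im); look()
# beam sideways position from top image points
tc=cloud(b).reshape(-1,3);m=(tc[:,2]>.085)&(tc[:,2]<.095)&(tc[:,1]<-.10)&(tc[:,1]>-.19)&(np.abs(tc[:,0]-.532)<.02);B=tc[m];f=np.polyfit(B[:,1],B[:,0],1);print("beam x at edge y",np.polyval(f,ED[1]),f)
E
```

```text
[ 0.5285 -0.0635  0.1308] [ 0.5288 -0.0648  0.1314] [-3.1389  0.2308  1.6029] [-3.1395  0.2316  1.606 ]
slot est [ 0.5284 -0.0561  0.1284] up [ 0.0006 -0.0007  1.6036] edge [ 0.5287 -0.0574  0.075 ]
t 17.5 slope 0.01 n 188 -y end -0.1916 weight 0 None tool [ 0.5284 -0.0637  0.1309] F [-0.3  0.1 -0.9]
beam x at edge y 0.5279491302648822 [-0.0504  0.5251]
```

View pics/s5.png

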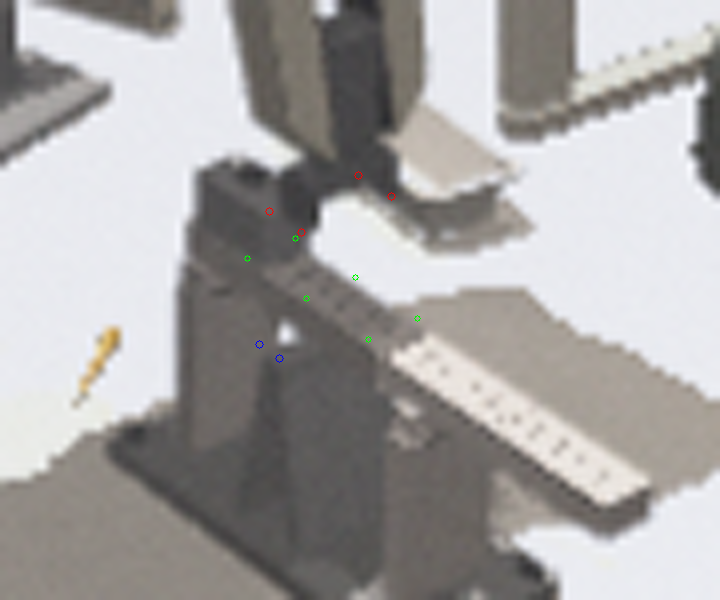

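The picture shows the rider held upright over the beam at crop (340,170), with its near leg at (300,230). The side view shows the stand shifted about 2 px from the top-based estimate, so I'll measure rider against beam within this one view.

```bash
python3 - <<'E'
from p import *
c=cams.read_camera("side");q=cloud(c).reshape(-1,3)
for _ in range(3): q=np.r_[q,cloud(cams.read_camera("side")).reshape(-1,3)]
d=q[:,:2]-ED;u=d@EX*1000;v=d@EY*1000;z=q[:,2]*1000
def sh(n,m):
    print(n,m.sum(), "u pct",np.percentile(u[m],[2,10,25,50,75,90,98]).round(1),"v pct",np.percentile(v[m],[2,10,25,50,75,90,98]).round(1),"z",np.median(z[m]).round(1))
near=(np.abs(u)<40)
sh("rider legs+saddle",near&(np.abs(v)<25)&(z>116)&(z<137))
R_=near&(np.abs(v)<25)&(z>119)&(z<136)
for lo in range(-32,24,4):
    m=R_&(u>=lo)&(u<lo+4)
    if m.sum(): print("  u",lo,m.sum(),"v med",np.median(v[m]).round(1),np.percentile(v[m],[5,95]).round(1),"z",z[m].min().round(1))
sh("beam side",(v>-40)&(v<-15)&(z>76)&(z<84)&(u>-30)&(u<10))
sh("beam top",(v>-100)&(v<-60)&(z>86)&(u>-30)&(u<20)&(z<95))
sh("edge -x end",(u>-45)&(u<-17)&(np.abs(v)<20)&(z>68)&(z<79))
sh("edge hi",(u>-45)&(u<-13)&(np.abs(v)<20)&(z>50)&(z<66))
for n,lo,hi in(("fork+",35,70),("fork-",-75,-35)): sh(n,(v>lo)&(v<hi)&(z>25)&(z<65)&(np.abs(u)<30))
sh("weight top",(z>106)&(z<114)&(np.abs(u)<30)&(v>10)&(v<80))
E
```

```text
rider legs+saddle 250 u pct [-20.9 -19.6 -18.1 -11.9   8.8  13.9  17. ] v pct [-11.6 -10.6  -9.3  -7.4  -3.3   2.    4.4] z 131.7
  u -24 16 v med -3.3 [-11.1   2. ] z 125.1
  u -20 75 v med -3.4 [-9.8  4.1] z 120.5
  u -16 20 v med -8.1 [-11.5   3.7] z 122.5
  u -12 13 v med -7.6 [-10.5  -4.4] z 130.3
  u -8 7 v med -8.5 [-9.6 -7.2] z 130.6
  u -4 10 v med -8.9 [-10.5  -6.8] z 131.2
  u 0 10 v med -8.5 [-10.8  -6.2] z 129.5
  u 4 11 v med -8.3 [-11.5  -5.9] z 127.2
  u 8 17 v med -9.3 [-11.3  -3.2] z 122.2
  u 12 37 v med -9.1 [-11.4  -2.8] z 119.6
  u 16 6 v med -6.3 [-8.   0.1] z 122.1
beam side 68 u pct [-14.4 -13.6 -13.1 -11.9 -11.1  -9.8  -8.9] v pct [-39.8 -36.7 -34.5 -28.1 -21.3 -17.  -15.6] z 79.7
beam top 335 u pct [-13.8 -11.9  -8.9  -3.4   1.7   5.5   8.1] v pct [-98.9 -95.7 -89.4 -80.7 -70.1 -64.1 -60.7] z 88.5
edge -x end 88 u pct [-29.9 -28.8 -26.9 -24.9 -21.1 -18.6 -17.9] v pct [-11.1  -8.6  -7.3  -5.1  -1.3   1.8   3.4] z 72.9
edge hi 171 u pct [-29.7 -28.3 -27.2 -24.7 -19.5 -15.8 -14. ] v pct [-12.3 -10.8  -9.3  -7.5  -3.4   2.4   4.2] z 57.8
fork+ 563 u pct [-22.6 -20.9 -18.1  -9.2  -0.3   6.   12.9] v pct [43.1 44.  45.1 46.5 48.1 50.5 53.9] z 45.1
fork- 642 u pct [-22.5 -21.  -19.   -9.2   0.7   8.2  13.4] v pct [-62.8 -61.7 -60.7 -59.6 -58.3 -54.6 -50.5] z 44.0
weight top 236 u pct [-14.6 -12.5 -10.5  -6.7  -2.    2.3   7.3] v pct [21.9 25.1 31.2 39.  49.7 54.6 57.2] z 110.3
```

Rider against stand in the side view: about +1 mm along both axes, which agrees with the arm estimate. Descending with that correction.

```bash
python3 - <<'E'
from p import *
P,R=place(0,.004,-.0008)
plan(P,R,8,0)
E
```

```text
[0.09, -0.01, 0.44, 0.0, 0.0, 0.0, 0.0],
[0.09, -0.01, 0.44, 0.0, 0.0, -0.001, 0.0],
[0.09, -0.01, 0.45, 0.0, 0.0, 0.0, 0.0],
[0.09, -0.01, 0.44, 0.0, 0.0, -0.001, 0.0],
[0.09, -0.01, 0.44, 0.0, 0.0, 0.0, 0.0],
[0.09, -0.01, 0.44, -0.001, 0.0, 0.0, 0.0],
[0.09, -0.01, 0.45, 0.0, 0.0, -0.001, 0.0],
[0.09, 0.0, 0.44, 0.0, 0.0, 0.0, 0.0]
--

max [0.09  0.01  0.45  0.001 0.    0.001 0.   ]
```

>>> carry_out(deltas=[[0.09,-0.03,0.44,0,0,-0.001,0],[0.09,-0.03,0.44,0,0,-0.001,0],[0.09,-0.02,0.44,0,0,-0.001,0],[0.09,0,0.44,0,0,0,0],[0.09,0,0.44,0,0,0,0],[0.09,0,0.44,0,0,0,0],[0.09,0,0.44,0,0,0,0],[0.09,0,0.44,0,0,0,0]])

```text
time: 18.37
tool_pos: [0.5277, -0.0648, 0.0948]
tool_rot: [-3.138, 0.231, 1.606]
contact_force: [0.3, 0.4, -1.5]
opening: 0.0201
grip_force: 25.0
```

```bash
cat >> p.py <<'E'
def rid():
    s=robot.observe();t=np.array(s["tool_pos"]);Rr=Ro.from_euler("xyz",s["tool_rot"])*RrT.inv();sl=t-Rr.apply(gT);d=sl[:2]-ED
    print("rider u,v,h mm",(d@EX*1000).round(1),(d@EY*1000).round(1),((sl[2]-.089)*1000).round(1),"rot",Rr.as_euler("xyz").round(3),"F",s["contact_force"].round(1),s["torque"].round(2))
E
python3 - <<'E'
from p import *
rid();look();rid()
q=cloud(cams.read_camera("side")).reshape(-1,3)
for _ in range(3): q=np.r_[q,cloud(cams.read_camera("side")).reshape(-1,3)]
d=q[:,:2]-ED;u=d@EX*1000;v=d@EY*1000;z=q[:,2]*1000
m=(u<-14)&(u>-30)&(np.abs(v)<20)&(z>78)&(z<115);print("rider leg u,v,z",np.percentile(u[m],[5,50]).round(1),np.percentile(v[m],[5,50,95]).round(1),"zmin",np.sort(z[m])[:6].round(1))
E
```

```text
rider u,v,h mm -1.1 0.0 3.4 rot [ 0.001 -0.001  1.607] F [ 0.3  0.4 -1.5] [ 0.07  0.06 -0.03]
t 18.4167 slope -0.0053 n 198 -y end -0.1915 weight 0 None tool [ 0.5272 -0.0648  0.094 ] F [-0.5  0.5 -1. ]
rider u,v,h mm -1.6 0.1 2.6 rot [ 0.003 -0.001  1.606] F [-0.5  0.5 -1. ] [0.04 0.09 0.01]
rider leg u,v,z [-21.8 -18.8] [-12.   -5.    4.3] zmin [80.  80.5 82.8 83.1 83.1 83.2]
```

>>> carry_out(deltas=[[0.01,0.05,0.05,0,0,0,0],[0.01,0,0.05,0,0,0,0],[0.01,0,0.05,0,0,0,0],[0.01,0,0.05,0,0,0,0],[0,0,0,0,0,0,0],[0,0,0,0,0,0,0],[0,0,0,0,0,0,0],[0,0,0,0,0,0,0]])

```text
time: 19.28
tool_pos: [0.5283, -0.0649, 0.0934]
tool_rot: [-3.138, 0.231, 1.606]
contact_force: [0.3, -1.1, -0.4]
opening: 0.0195
grip_force: 25.0
```

```bash
python3 -c "
from p import *
rid();look();rid()"
```

```text
rider u,v,h mm -0.5 -0.0 2.0 rot [ 0.001 -0.     1.607] F [ 0.3 -1.1 -0.4] [ 0.1   0.05 -0.04]
t 19.3333 slope 0.0126 n 199 -y end -0.1915 weight 0 None tool [ 0.5282 -0.0649  0.0933] F [-0.2  0.6 -1. ]
rider u,v,h mm -0.6 -0.0 2.0 rot [ 0.001 -0.     1.607] F [-0.2  0.6 -1. ] [-0.    0.04  0.01]
```

>>> carry_out(deltas=[[0.01,0,0.03,0,0,0,0],[0.01,0,0.03,0,0,0,0],[0,0,0,0,0,0,0],[0,0,0,0,0,0,0],[0,0,0,0,0,0,0],[0,0,0,0,0,0,0],[0,0,0,0,0,0,0],[0,0,0,0,0,0,0]])

```text
time: 20.0
tool_pos: [0.5282, -0.0648, 0.0927]
tool_rot: [-3.138, 0.231, 1.606]
contact_force: [-0.2, 0.6, -0.3]
opening: 0.0199
grip_force: 25.0
```

```bash
python3 -c "
from p import *
rid();look();rid()"
```

```text
rider u,v,h mm -0.6 0.0 1.3 rot [ 0.001 -0.001  1.607] F [-0.2  0.6 -0.3] [ 0.04  0.06 -0.01]
t 20.05 slope 0.0052 n 200 -y end -0.1913 weight 0 None tool [ 0.5282 -0.0648  0.0927] F [-0.3 -0.3 -0.8]
rider u,v,h mm -0.5 0.0 1.3 rot [ 0.001 -0.     1.607] F [-0.3 -0.3 -0.8] [ 0.04  0.1  -0.  ]
```

>>> carry_out(deltas=[[0.01,0,0.05,0,0,0,0],[0.01,0,0.03,0,0,0,0],[0,0,0,0,0,0,0],[0,0,0,0,0,0,0],[0,0,0,0,0,0,0],[0,0,0,0,0,0,0],[0,0,0,0,0,0,0],[0,0,0,0,0,0,0]])

```text
time: 20.72
tool_pos: [0.5283, -0.0648, 0.0919]
tool_rot: [-3.138, 0.231, 1.606]
contact_force: [0.1, -0.6, -0.8]
opening: 0.02
grip_force: 25.0
```

```bash
python3 -c "
from p import *
rid();look();rid();look();rid()"
```

```text
rider u,v,h mm -0.5 0.1 0.5 rot [ 0.001 -0.     1.607] F [ 0.1 -0.6 -0.8] [0.07 0.12 0.02]
t 20.7667 slope -0.0027 n 198 -y end -0.1915 weight 0 None tool [ 0.5282 -0.0648  0.0919] F [-0.7 -0.8 -0. ]
rider u,v,h mm -0.6 0.0 0.5 rot [ 0.001 -0.     1.607] F [-0.7 -0.8 -0. ] [0.06 0.08 0.04]
t 20.8167 slope 0.0017 n 201 -y end -0.1916 weight 0 None tool [ 0.5282 -0.0648  0.0919] F [ 0.2 -0.1 -0.1]
rider u,v,h mm -0.6 0.0 0.5 rot [ 0.001 -0.     1.607] F [ 0.2 -0.1 -0.1] [ 0.07 -0.01  0.01]
```

>>> carry_out(deltas=[[0.01,0,0.04,0,0,0,0],[0,0,0,0,0,0,0],[0,0,0,0,0,0,0],[0,0,0,0,0,0,0],[0,0,0,0,0,0,0],[0,0,0,0,0,0,0],[0,0,0,0,0,0,0],[0,0,0,0,0,0,0]])

```text
time: 21.48
tool_pos: [0.5282, -0.0648, 0.0914]
tool_rot: [-3.138, 0.231, 1.606]
contact_force: [-0.4, -0.1, -0.4]
opening: 0.0195
grip_force: 25.0
```

```bash
python3 -c "
from p import *
rid();look();rid();look();rid()"
```

```text
rider u,v,h mm -0.6 0.1 0.0 rot [ 0.001 -0.     1.607] F [-0.4 -0.1 -0.4] [0.02 0.04 0.05]
t 21.5333 slope 0.0118 n 198 -y end -0.1918 weight 0 None tool [ 0.5282 -0.0648  0.0915] F [ 0.   0.5 -0.1]
rider u,v,h mm -0.6 0.1 0.1 rot [ 0.001 -0.     1.607] F [ 0.   0.5 -0.1] [ 0.01  0.05 -0.03]
t 21.5833 slope 0.0026 n 198 -y end -0.1912 weight 0 None tool [ 0.5282 -0.0648  0.0914] F [-0.9  0.6 -0.4]
rider u,v,h mm -0.5 0.1 0.1 rot [ 0.001 -0.     1.607] F [-0.9  0.6 -0.4] [ 0.08  0.06 -0.02]
```

>>> carry_out(deltas=[[0.01,0,0.05,0,0,0,0],[0,0,0,0,0,0,0],[0,0,0,0,0,0,0],[0,0,0,0,0,0,0],[0,0,0,0,0,0,0],[0,0,0,0,0,0,0],[0,0,0,0,0,0,0],[0,0,0,0,0,0,0]])

```text
time: 22.25
tool_pos: [0.5282, -0.0648, 0.0909]
tool_rot: [-3.138, 0.231, 1.606]
contact_force: [-0.0, -0.0, -0.8]
opening: 0.0199
grip_force: 25.0
```

```bash
python3 -c "
from p import *
rid();look();rid();look();rid()"
```

```text
rider u,v,h mm -0.6 0.0 -0.4 rot [ 0.001 -0.     1.607] F [-0.  -0.  -0.8] [ 0.01  0.05 -0.03]
t 22.3 slope 0.0 n 200 -y end -0.1915 weight 0 None tool [ 0.5282 -0.0648  0.091 ] F [-0.3  0.1 -0.4]
rider u,v,h mm -0.6 0.0 -0.4 rot [ 0.001 -0.     1.607] F [-0.3  0.1 -0.4] [ 0.04  0.08 -0.  ]
t 22.35 slope 0.0021 n 196 -y end -0.1918 weight 0 None tool [ 0.5282 -0.0648  0.0909] F [-0.   0.2 -0.3]
rider u,v,h mm -0.6 0.0 -0.5 rot [ 0.001 -0.     1.607] F [-0.   0.2 -0.3] [0.08 0.11 0.06]
```

>>> carry_out(deltas=[[0.01,0,0.05,0,0,0,0],[0,0,0,0,0,0,0],[0,0,0,0,0,0,0],[0,0,0,0,0,0,0],[0,0,0,0,0,0,0],[0,0,0,0,0,0,0],[0,0,0,0,0,0,0],[0,0,0,0,0,0,0]])

```text
time: 23.02
tool_pos: [0.5282, -0.0649, 0.0904]
tool_rot: [-3.138, 0.231, 1.606]
contact_force: [-0.9, 0.4, -1.3]
opening: 0.0198
grip_force: 25.0
```

```bash
python3 -c "
from p import *
rid();look();rid();look();rid()"
```

```text
rider u,v,h mm -0.6 -0.0 -1.0 rot [ 0.001 -0.     1.607] F [-0.9  0.4 -1.3] [ 0.13  0.08 -0.03]
t 23.0667 slope 0.008 n 198 -y end -0.1917 weight 0 None tool [ 0.5282 -0.0648  0.0904] F [-0.2 -0.9 -0.4]
rider u,v,h mm -0.6 0.0 -1.0 rot [ 0.001 -0.     1.607] F [-0.2 -0.9 -0.4] [ 0.08  0.08 -0.01]
t 23.1167 slope 0.0009 n 198 -y end -0.1914 weight 0 None tool [ 0.5282 -0.0648  0.0904] F [-0.1 -0.5 -0.8]
rider u,v,h mm -0.6 0.0 -1.0 rot [ 0.001 -0.     1.607] F [-0.1 -0.5 -0.8] [ 0.09  0.08 -0.04]
```

>>> carry_out(deltas=[[0.01,0,0.05,0,0,0,0],[0,0,0,0,0,0,0],[0,0,0,0,0,0,0],[0,0,0,0,0,0,0],[0,0,0,0,0,0,0],[0,0,0,0,0,0,0],[0,0,0,0,0,0,0],[0,0,0,0,0,0,0]])

```text
time: 23.78
tool_pos: [0.5283, -0.0649, 0.0901]
tool_rot: [-3.139, 0.231, 1.606]
contact_force: [-1.8, 0.5, 5.3]
opening: 0.02
grip_force: 25.0
```

>>> carry_out(deltas=[[0.01,0,0.05,0,0,0,0],[0,0,0,0,0,0,0],[0,0,0,0,0,0,0],[0,0,0,0,0,0,0],[0,0,0,0,0,0,0],[0,0,0,0,0,0,0],[0,0,0,0,0,0,0],[0,0,0,0,0,0,0]])

```text
time: 24.45
tool_pos: [0.5284, -0.0649, 0.0901]
tool_rot: [-3.139, 0.231, 1.606]
contact_force: [-2.6, 1.4, 8.5]
opening: 0.0202
grip_force: 25.0
```

```bash
python3 - <<'E'
from p import *
rid();look();rid();look();rid()
Z=[]
for _ in range(4):
    q=cloud(cams.read_camera("side")).reshape(-1,3);rid()
    d=q[:,:2]-ED;u=d@EX*1000;v=d@EY*1000;z=q[:,2]*1000
    m=(u<-15)&(u>-25)&(v>-14)&(v<8)&(z>60)&(z<95);Z+=list(z[m])
print(np.sort(Z)[:30].round(1))
E
```

```text
rider u,v,h mm -0.4 -0.0 -1.3 rot [ 0.    -0.     1.607] F [-2.6  1.4  8.5] [-0.02  0.52 -0.05]
t 24.5 slope -0.0064 n 196 -y end -0.1911 weight 0 None tool [ 0.5284 -0.0649  0.0901] F [-2.6  1.5  8.8]
rider u,v,h mm -0.4 -0.1 -1.3 rot [ 0.001 -0.     1.607] F [-2.6  1.5  8.8] [-0.    0.53 -0.08]
t 24.55 slope 0.0107 n 201 -y end -0.1913 weight 0 None tool [ 0.5284 -0.0649  0.0901] F [-1.9  1.6  9.4]
rider u,v,h mm -0.4 -0.1 -1.3 rot [ 0.    -0.     1.607] F [-1.9  1.6  9.4] [-0.01  0.6  -0.07]
rider u,v,h mm -0.4 -0.1 -1.3 rot [ 0.001 -0.     1.607] F [-1.9  0.6  9.5] [-0.05  0.55 -0.05]
rider u,v,h mm -0.4 -0.1 -1.3 rot [ 0.001 -0.     1.607] F [-3.   0.6  8.8] [-0.06  0.49 -0.05]
rider u,v,h mm -0.4 -0.1 -1.3 rot [ 0.    -0.     1.607] F [-2.2  1.5  9. ] [ 0.02  0.51 -0.13]
rider u,v,h mm -0.4 -0.1 -1.3 rot [ 0.    -0.     1.607] F [-2.1  0.5  8.6] [-0.01  0.56 -0.12]
[60.3 60.5 60.5 60.9 60.9 61.  61.1 61.4 61.8 61.9 62.3 62.5 62.8 63.  63.3 64.  64.  64.1 64.2 64.4 65.3 65.9 66.1 66.1 66.2 66.3 66.4 66.6 66.6 67.2]
```

Firm seating at about 9 N. Unloading, then releasing gently.

>>> carry_out(deltas=[[-0.01,0,-0.04,0,0,0,0],[-0.01,0,-0.03,0,0,0,0],[0,0,0,0,0,0,0],[0,0,0,0,0,0,0],[0,0,0,0,0,0,0],[0,0,0,0,0,0,0],[0,0,0,0,0,0,0],[0,0,0,0,0,0,0]], force=10)

```text
time: 25.42
tool_pos: [0.5283, -0.0649, 0.0902]
tool_rot: [-3.139, 0.231, 1.606]
contact_force: [-0.1, 0.1, 4.3]
opening: 0.0199
grip_force: 10.0
```

>>> carry_out(deltas=[[0,0,0,0,0,0,0.22],[0,0,0,0,0,0,0.24],[0,0,0,0,0,0,0.26],[0,0,0,0,0,0,0.3],[0,0,0,0,0,0,0.4],[0,0,0,0,0,0,0.5],[0,0,0,0,0,0,0.6],[0,0,0,0,0,0,0.6]])

```text
time: 26.08
tool_pos: [0.5282, -0.0649, 0.0901]
tool_rot: [-3.138, 0.231, 1.606]
contact_force: [0.4, 0.7, -0.7]
opening: 0.0497
grip_force: 0.0
```

```bash
python3 -c "
from p import *
rid();look();rid();look();s=robot.observe();t=np.array(s['tool_pos']);R=Ro.from_euler('xyz',s['tool_rot']);plan(t+[0,0,.06],R,8,.6)"
```

```text
rider u,v,h mm -0.6 -0.1 -1.3 rot [ 0.001 -0.     1.607] F [ 0.4  0.7 -0.7] [0.09 0.01 0.02]
t 26.1333 slope -0.0002 n 196 -y end -0.191 weight 0 None tool [ 0.5282 -0.0649  0.0901] F [ 0.1 -0.6 -0.1]
rider u,v,h mm -0.6 -0.1 -1.3 rot [ 0.001 -0.     1.606] F [ 0.1 -0.6 -0.1] [0.07 0.05 0.01]
t 26.1833 slope 0.0072 n 197 -y end -0.1912 weight 0 None tool [ 0.5282 -0.0649  0.0901] F [ 0.7 -0.3 -0. ]
[-0.17, 0.0, -0.73, 0.0, 0.0, 0.0, 0.6],
[-0.17, 0.0, -0.73, 0.0, 0.0, 0.0, 0.6],
[-0.18, -0.01, -0.73, 0.0, 0.0, 0.0, 0.6],
[-0.17, 0.0, -0.73, 0.0, 0.0, 0.0, 0.6],
[-0.17, 0.0, -0.73, 0.0, 0.0, 0.0, 0.6],
[-0.17, 0.0, -0.73, 0.0, 0.0, 0.0, 0.6],
[-0.17, -0.01, -0.73, 0.0, 0.0, 0.0, 0.6],
[-0.17, 0.0, -0.73, 0.0, 0.0, 0.0, 0.6]
--

max [0.18 0.01 0.73 0.   0.   0.   0.6 ]
```

>>> carry_out(deltas=[[-0.2,0,-0.7,0,0,0,0.6],[-0.2,0,-0.7,0,0,0,0.6],[-0.2,0,-0.9,0,0,0,0.6],[-0.3,0,-1.3,0,0,0,0.6],[-0.4,0,-1.6,0,0,0,0.6],[-0.4,0,-2.0,0,0,0,0.6],[-0.4,0,-2.0,0,0,0,0.6],[-0.4,0,-2.0,0,0,0,0.6]])

```text
time: 26.85
tool_pos: [0.5286, -0.0635, 0.207]
tool_rot: [-3.139, 0.231, 1.606]
contact_force: [-0.3, -0.6, 0.3]
opening: 0.055
grip_force: 0.0
```

>>> carry_out(deltas=[[0,-1.5,0,0,0,0,0.6],[0,-2.0,0,0,0,0,0.6],[0,-2.0,0,0,0,0,0.6],[0,-2.0,0,0,0,0,0.6],[0,-2.0,0,0,0,0,0.6],[0,-2.0,0,0,0,0,0.6],[0,-1.5,0,0,0,0,0.6],[0,0,0,0,0,0,0.6]])

```text
time: 27.52
tool_pos: [0.3963, -0.0679, 0.2063]
tool_rot: [-3.138, 0.231, 1.606]
contact_force: [-0.0, 1.0, 0.8]
opening: 0.0553
grip_force: 0.0
```

```bash
python3 - <<'E'
from p import *
look();look();look();look()
c=cams.read_camera("side");b=cams.read_camera("top")
A=cv2.resize(c["image"][170:270,290:400],None,fx=5,fy=5,interpolation=2);B=cv2.resize(b["image"][170:230,325:425],None,fx=2.8,fy=2.8,interpolation=2)
im=np.zeros((500,550+280,3),np.uint8);im[:,:550]=A;im[:168,550:]=B;cv2.imwrite("pics/s6.png",im[:,:800])
tc=cloud(b).reshape(-1,3);m=(tc[:,2]>.125)&(tc[:,2]<.155)&(np.abs(tc[:,1]-ED[1])<.04)&(np.abs(tc[:,0]-ED[0])<.04);d=tc[m];print(len(d),((d[:,:2].mean(0)-ED)*1000).round(1),d[:,2].max())
E
```

```text
t 27.5667 slope 0.0022 n 296 -y end -0.1912 weight 98 -0.0328 tool [ 0.3981 -0.0681  0.2065] F [ 0.7  1.  -1. ]
t 27.6167 slope 0.0033 n 297 -y end -0.1908 weight 95 -0.0327 tool [ 0.3992 -0.0682  0.2065] F [ 0.3  0.3 -0.4]
t 27.6667 slope 0.0011 n 294 -y end -0.1912 weight 94 -0.0329 tool [ 0.3996 -0.0682  0.2062] F [ 0.4 -0.5  0.6]
t 27.7167 slope 0.0042 n 296 -y end -0.1918 weight 98 -0.0329 tool [ 0.3997 -0.0682  0.2059] F [ 0.1 -0.9  0.1]
54 [ 0.2 -0.1] 0.15048295859937055
```

View pics/s6.png

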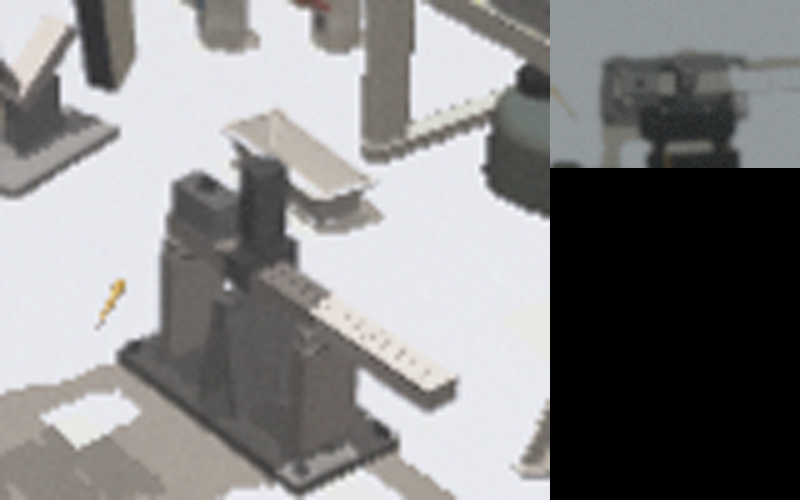

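The rider stands upright astride the beam at crop (265,215), above the edge, and the beam is level. I'll let any rocking die out, then hand in.

>>> carry_out(deltas=[[0,0,0,0,0,0,0.6],[0,0,0,0,0,0,0.6],[0,0,0,0,0,0,0.6],[0,0,0,0,0,0,0.6],[0,0,0,0,0,0,0.6],[0,0,0,0,0,0,0.6],[0,0,0,0,0,0,0.6],[0,0,0,0,0,0,0.6]])

```text
time: 28.48
tool_pos: [0.3986, -0.068, 0.2053]
tool_rot: [-3.138, 0.231, 1.606]
contact_force: [-0.2, -0.1, 0.2]
opening: 0.0551
grip_force: 0.0
```

>>> carry_out(deltas=[[0,0,0,0,0,0,0.6],[0,0,0,0,0,0,0.6],[0,0,0,0,0,0,0.6],[0,0,0,0,0,0,0.6],[0,0,0,0,0,0,0.6],[0,0,0,0,0,0,0.6],[0,0,0,0,0,0,0.6],[0,0,0,0,0,0,0.6]])

```text
time: 29.15
tool_pos: [0.3986, -0.0681, 0.2053]
tool_rot: [-3.138, 0.231, 1.606]
contact_force: [0.3, 0.2, -0.0]
opening: 0.0553
grip_force: 0.0
```

>>> carry_out(deltas=[[0,0,0,0,0,0,0.6],[0,0,0,0,0,0,0.6],[0,0,0,0,0,0,0.6],[0,0,0,0,0,0,0.6],[0,0,0,0,0,0,0.6],[0,0,0,0,0,0,0.6],[0,0,0,0,0,0,0.6],[0,0,0,0,0,0,0.6]])

```text
time: 29.82
tool_pos: [0.3986, -0.0681, 0.2053]
tool_rot: [-3.138, 0.231, 1.606]
contact_force: [-0.2, 0.5, -0.0]
opening: 0.0552
grip_force: 0.0
```

```bash
python3 -c "
from p import *
look();look();look()
print(robot.hand_in())"
```

```text
t 29.8667 slope 0.0067 n 299 -y end -0.1915 weight 94 -0.0328 tool [ 0.3986 -0.068   0.2053] F [-0.7 -0.2 -0.2]
t 29.9167 slope 0.0028 n 296 -y end -0.1913 weight 99 -0.0328 tool [ 0.3986 -0.0681  0.2053] F [0.5 0.4 0.3]
t 29.9667 slope 0.0032 n 293 -y end -0.1916 weight 95 -0.0328 tool [ 0.3986 -0.0681  0.2053] F [ 0.1  0.3 -0.6]
the job is handed in; nothing more can be done
None
```

Handed in at about 30 s: the beam balances level on the edge by itself, and the rider stands upright and fully down on it, within about 1 mm of the edge's middle; the verdict was not shown.

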